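# Assemble the sectional gingerbread mould and lock it with the cam

### The arm

A 6-joint arm with a two-finger parallel gripper is mounted at the origin on the work surface. World frame = base frame: x ahead of the robot, y to its left, z up, the work surface at z = 0. Lengths are in m, angles in rad, forces in N, time in s.
With the tool pointing down it reaches from about 0.3 to 0.875 m from the base axis. Payload 6.4 kg.
Tool frame: the origin (TCP) lies at the very end of the fingers, on their centre line; the grasp point (between the pads) lies 19 mm behind it; z points along the fingers, y is the direction in which the jaws open and shut (so a half turn about z gives the same grasp; the last joint's range is limited). The gripper opens to 85 mm and grips with 20 to 120 N. Pads are 22 mm wide; open, the fingers measure 114 mm over their backs; the gripper's body (76 mm by 85 mm) begins 54 mm behind the grasp point. The pads swing forward as they close: fully open they stand 13 mm farther back than shut.
Start: joints at [1.066, 0.181, 1.607, -0, 1.354, -0.206], TCP at [0.169, 0.55, 0.196] pointing down, gripper open.
Joint ranges: [-2.99, 2.99], [-0.89, 2.07], [0.3, 2.58], [-1.14, 4.28], [0, 2.63], [-3.12, 3.12]. Speed limits (rad/s): [2.57, 2.57, 3.01, 3.14, 3.14, 3.14].

### API

Orientations are given as a unit quaternion [w, x, y, z].
In Python, from bench import * gives the robot as it stands.
- The arm moves only by the tool arm_command, never from a script. Its argument "motion" is text: rows parted by semicolons, each of 7 numbers parted by spaces: the shift along the tool's x, y, z in units of 0.2 m (1.0 is 0.2 m), then the turn, a rotation vector about the tool's x, y, z in units of 60 degrees (1.0 is 60 degrees), then the opening, from 0 (shut) to 1 (fully open). In form: tx ty tz ax ay az grip; .... A call has 1 to 10 rows; each row shifts and turns the pose as measured when the row begins, along the tool's axes as they then stand; what a row does not reach is not made up. A row lasts 1/12 s, in which the tool goes at most 41.7 mm and 7.16 degrees, less where a joint would pass 70% of its speed; a pose out of reach is approached as far as the arm can. A call with a number of a shift or a turn outside -1 to 1 is refused whole. A call with a gripper value outside its range is refused whole. The fingers move at their own pace and stop on an object; the grip force is fixed at half the most. Time passes only in rows, so rows that do not move let the fingers close. It gives the time, the measured TCP pose, the force and the opening at its end, in the units of the state.
- get_obs(): the state, without advancing time (a new reading comes with each control period).
- camera(name): name is "scene" or "top"; returns a dict with "img" (384x512x3 uint8, red, green, blue), "intrinsics" (3x3 intrinsics, pixels), "distortion" ([k1, k2, p1, p2, k3] as OpenCV has them; the pictures are not rectified), "pose" (4x4, takes a point from camera to world coordinates). Camera axes: x right, y down, z forward; pixel columns grow to the right and rows downward; lengths in m; the calibration is good to about 2 mm. A picture is of the moment at which its call begins. There is no depth.
- hand_in(): hands the job in, once; it reports no verdict.
Trained networks look in the newest picture that a camera, given by its name, has taken for a name from the list of things; names that differ only in an ending like _2 or _b are one class to them, and where a whole thing is asked for, a point or a joint stands for the part that bears it (a point fixed in the world has none). Each returns a list of dicts, best first, with "conf" (0 to 1); they miss things now and then, are a little off and sometimes report something else, mostly with a low value. They report only what shows in the picture. A call takes as long as a camera call. They do not tell look-alikes from the thing itself.
- search_frame(camera, target): "box" ([left, top, right, bottom] in pixels, round what is visible of it).
The state is a dict: "time_s": time; "q": joint angles; "dq": joint speeds; "joint_efforts": joint torques, N m; "eef_pos": TCP position; "eef_rot": TCP orientation; "wrist_force": force on the tool from outside, world axes, zero at the start; "torque": the same for the moment, N m; "opening": opening from 0.0 (shut) to 1.0 (fully open).
Only numpy, scipy, OpenCV 4.12 (cv2) and the standard library are available. Lean on these libraries where they do the work, as an engineer would, in place of code of your own. Each camera call takes 0.05 s, during which the arm holds its last target.

### The job

Fit the two loose L-shaped beech mould blocks, ribs up, into the pocket of the assembly board so that they interlock with each other and with the board's fixed tenon and both lie flush on the pocket floor. Then swing the cam lever round until the cam has closed all the play and holds the blocks snugly against the far end wall, but stop there: forcing it further would crack the mould. Let go and leave everything else on the bench where it is.

Things in the scene. Friction and masses are not known exactly. Their poses are not given: they have to be found in the camera images.
- board: Fixed wooden assembly board, dark walls, 96 x 214 mm. Origin: underside, below the pocket's middle; y runs along the pocket to its closed far end, cam at -y. Pocket x -36..36, y -72..72 mm, floor z 6, rim z 26. A fixed tenon, as high as the rim: x -36..-2, y 8..32. The -y end is walled only over x -36..-12, open elsewhere for the cam.
- big_block: Larger L-shaped beech block, 20 mm thick, 90 g: bar x -9.5..23, y -59..9 mm, leg x -45..23, y 9..43. Grip rib on top: 14 (x) x 40 (y) mm, 28 high, top at z 48. Origin: underside, below the rib's middle. Fits with its x and y axes along the board's (same sense): leg between tenon and far end wall, bar along the +x wall.
- small_block: Smaller L-shaped beech block, 20 mm thick, 70 g: bar x -25..43, y -28..6 mm, tab x -25..7.5, y 6..40. Same grip rib (14 x 40 x 28 mm, long in y), top at z 48. Origin: underside, below the rib's middle. Fits with its x and y axes along the board's (same sense): bar across the cam end, tab pointing at the tenon.
- big_home (a point): Point on the pocket floor where the big block's origin lies once clamped (11, 29, 6 mm in the board's frame). Dropped in, the block has 2 mm of play each way in x and may lie up to 6 mm short of this point (towards -y); aim 2.5 mm short.
- small_home (a point): Point on the pocket floor where the small block's origin lies once clamped (-9, -36, 6 mm in the board's frame). Play in x 2 mm each way; it may lie up to 8 mm short (towards -y). With the big block 2.5 mm short of its home, aim 5.5 mm short with this one.
- clamp: Steel pivot plate of the cam clamp, 50 x 46 mm, on the board's -y end; origin on the lever's upright pivot axis, 6 mm above the bench. Its distance from the pocket varies a few mm between starts. The cam on the lever is a disc of radius 20 mm with its centre 9 mm off the pivot; it presses on the small block's -y side.
- lever (a joint): Lever angle, rad, anticlockwise from above; 0 open, stop at 2.3. At 0 the lever points 185 deg and the cam's centre lies -65 deg from the board's x axis, both turn with it. Play is gone at about 1.2 to 1.7. Pivot friction holds it where left: about 2 N at the grip turns it, rising by a few N within 0.1 to 0.2 rad once the play is gone.
- lever_grip (a point): Upright round black grip on the lever's end: 16 mm diameter, 85 mm from the pivot, exposed from 36 to 72 mm above the bench; this point, on its axis, is 58 mm above the bench. Can be pinched from above (it turns between the fingers) or pushed.
- spare_block: Bystander: straight beech block 34 x 102 x 20 mm with the same rib; does not belong in this pocket.
- oval1: Bystander: oval gingerbread, 56 x 92 x 14 mm, iced rim.
- oval2: Bystander: oval gingerbread as oval1.
- oval3: Bystander: oval gingerbread as oval1.
- heart: Bystander: large iced gingerbread heart, about 170 mm, 16 mm thick.
- icing_bowl: Bystander: white bowl, 110 mm across, 60 mm high.
- sugar_jar: Bystander: white jar, 70 mm across, 110 mm high.
- spatula: Bystander: spatula lying flat.
Things that resemble listed ones, but are neither listed nor needed, are in the scene too. Leave any orange look-alike of the board alone.

How it is judged:
On the way, in this order (a step that is already met when the one before it is completed fails the run):
1. both blocks lie flat on the pocket floor in their interlocking places, the cam not yet pressing (z of big_block in the frame of big_home below 0.0015 m and angle between each of big_block, small_block's own z axis and vertical below 0.035 rad and angle between the x axis of each of big_block, small_block and the x axis of board, either way round below 0.08 rad and z of small_block in the frame of small_home below 0.0015 m and horizontal distance between big_block and big_home below 0.011 m and horizontal distance between small_block and small_home below 0.011 m and contact force between clamp and small_block below 0.5 N), for 0.2 s.
2. the cam has taken up all the play and presses the blocks home (z of big_block in the frame of big_home below 0.0015 m and angle between each of big_block, small_block's own z axis and vertical below 0.035 rad and angle between the x axis of each of big_block, small_block and the x axis of board, either way round below 0.08 rad and z of small_block in the frame of small_home below 0.0015 m and horizontal distance between big_block and big_home below 0.005 m and horizontal distance between small_block and small_home below 0.005 m and y of big_block in the frame of big_home above -0.002 m and y of small_block in the frame of small_home above -0.0025 m and contact force between clamp and small_block between 1 and 45 N), for 0.2 s.
At the end, for the whole second after the job is handed in: Both blocks rest on the pocket floor (within 1.5 mm, tilt under 2 deg, turned under 4.5 deg from the board), within 5 mm of their home points and at most 2 mm (big) or 2.5 mm (small) short of them along the pocket; the cam presses the small block with 1 to 45 N; all at rest (all of step 2 and linear speed of each of big_block, small_block below 0.01 m/s and velocity of joint lever between -0.05 and 0.05 rad/s); the robot touches nothing.
It fails at once if the cam is forced: more than 60 N on the small block (contact force between clamp and small_block above 60 N).
It fails at once if a bystander is moved more than 30 mm (distance of any of oval1, oval2, oval3, heart, icing_bowl, sugar_jar, spatula, spare_block from where it was at the start of the episode above 0.03 m).
It also fails if it takes over 72 s, if anything falls off the work surface, if the arm or the gripper's body presses on something with over 40 N, if the wrist force passes 120 N, or if a joint passes its speed limit or range.

## Working session

There is one attempt and no reset: what is moved stays moved. The work goes in short steps, Python scripts to look and compute and a tool call to move; the robot and the scene stay as the last step left them, time stands still between calls to the robot, and variables do not carry over. Pictures are saved under pics/ and viewed, and the job is handed in when it is done.

Besides the shell and the picture viewer there is one more tool, called after "Emit:" as a command line: name --argument value ..., lists and objects as JSON in quotes. arm_command: Moves the arm, as the interface text tells. Shifts and turns lie within -1 to 1; 1 stands for 0.2 m of shift or 60 degrees of turn. Its arguments: {"type":"object","properties":{"motion":{"type":"string"}},"required":["motion"]}

```bash
mkdir -p pics; ls; cat > h.py <<'E'
from bench import *
import numpy as np, cv2
def snap(n,f):
    c=camera(n); cv2.imwrite(f'pics/{f}.png',cv2.cvtColor(c['img'],cv2.COLOR_RGB2BGR)); return c
E
python3 - <<'E'
from h import *
o=get_obs(); print(o)
for n in ['scene','top']:
    c=snap(n,n+'0'); print(n,c['intrinsics'],c['distortion'],c['pose'])
    np.savez(n+'0.npz',**{k:np.array(v) for k,v in c.items()})
    for t in ['board','big_block','small_block','clamp','lever_grip','spare_block']:
        print(t,[( [round(x) for x in d['box']],round(d['conf'],2)) for d in search_frame(n,t)])
E
```

```text
pics
{'time_s': 0.0, 'q': array([ 1.06568976e+00,  1.81536550e-01,  1.60803194e+00, -2.03467447e-05,
        1.35376655e+00, -2.06305859e-01]), 'dq': array([-1.17195642e-03,  4.74542139e-04,  4.26485331e-05,  2.08422256e-04,
        9.36204866e-05, -1.10862235e-05]), 'joint_efforts': array([-1.41865326e-03, -4.44869936e+01, -3.51334620e+01, -2.95071477e-04,
        9.06798203e-03, -7.74589694e-06]), 'eef_pos': array([0.16895453, 0.54897409, 0.19537515]), 'eef_rot': array([-2.94084206e-04,  1.48842963e-01,  9.88860462e-01, -8.20116456e-04]), 'wrist_force': array([ 0.66871287, -0.58158931,  0.26601873]), 'torque': array([-0.05289502, -0.03368306,  0.00241507]), 'opening': 0.9964883385550625}
scene [[399.81180443   0.         252.30701234]
 [  0.         399.81180443 188.05666399]
 [  0.           0.           1.        ]] [-0.05584593  0.          0.          0.          0.        ] [[ 0.52525432  0.64156998 -0.55901329  1.18800093]
 [ 0.85089061 -0.38854229  0.35358176 -0.44670966]
 [ 0.00964714 -0.6613795  -0.74998939  1.00870939]
 [ 0.          0.          0.          1.        ]]
b
[... 394 characters left out ...]
.           0.           1.        ]] [-0.03051202  0.          0.          0.          0.        ] [[-4.38735963e-02 -9.78470733e-01  2.01668373e-01  2.71708475e-01]
 [-9.99036995e-01  4.30585714e-02 -8.42865893e-03  1.91171724e-02]
 [-4.36355956e-04 -2.01843961e-01 -9.79417595e-01  1.06862074e+00]
 [ 0.00000000e+00  0.00000000e+00  0.00000000e+00  1.00000000e+00]]
board [([118, 284, 197, 340], 0.96), ([255, 154, 328, 192], 0.82), ([311, 157, 328, 193], 0.7), ([119, 167, 139, 197], 0.35)]
big_block [([189, 197, 222, 226], 0.94)]
small_block [([190, 141, 209, 167], 0.96)]
clamp [([312, 158, 328, 194], 0.53)]
lever_grip [([310, 158, 327, 194], 0.53)]
spare_block [([129, 229, 158, 264], 0.97)]
```

```bash
python3 - <<'E'
import cv2
a=cv2.imread('pics/top0.png'); cv2.imwrite('pics/top0x.png',cv2.resize(a,(768,576),interpolation=cv2.INTER_CUBIC))
a=cv2.imread('pics/scene0.png'); cv2.imwrite('pics/scene0x.png',cv2.resize(a,(768,576),interpolation=cv2.INTER_CUBIC))
E
```

```text
(no output)
```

View pics/top0x.png

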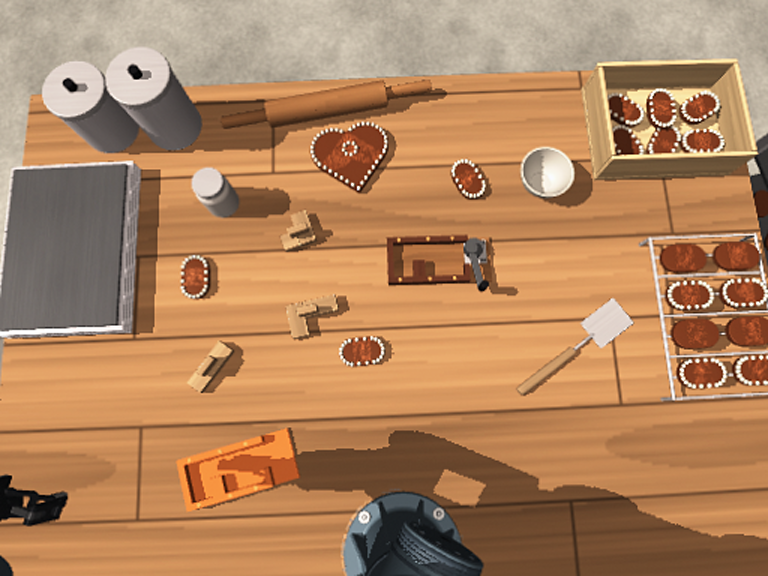

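View pics/scene0x.png

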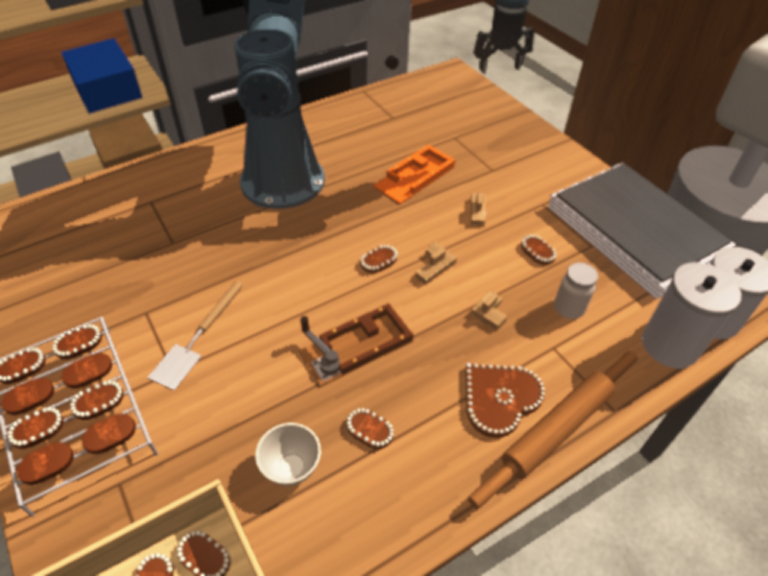

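```bash
python3 - <<'E'
import cv2
a=cv2.imread('pics/top0.png')
def crop(a,x0,y0,x1,y1,s,f): cv2.imwrite('pics/'+f,cv2.resize(a[y0:y1,x0:x1],None,fx=s,fy=s,interpolation=cv2.INTER_CUBIC))
crop(a,180,135,335,235,5,'c1.png')
b=cv2.imread('pics/scene0.png')
crop(b,190,150,345,260,5,'c2.png')
E
```

```text
(no output)
```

View pics/c1.png

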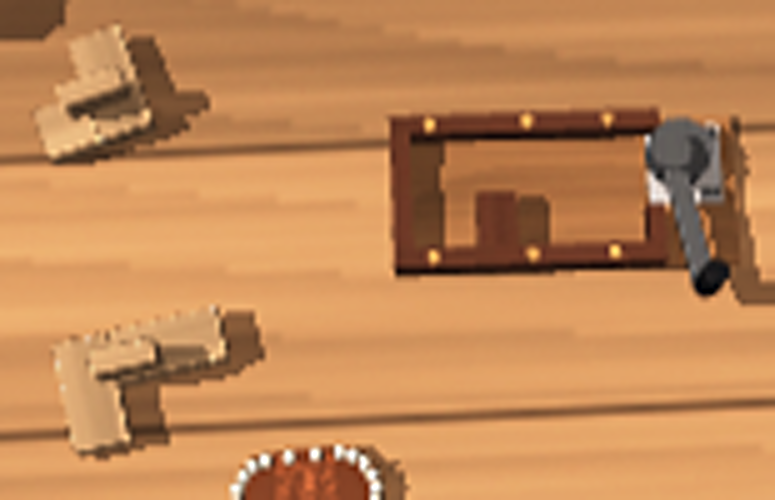

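View pics/c2.png

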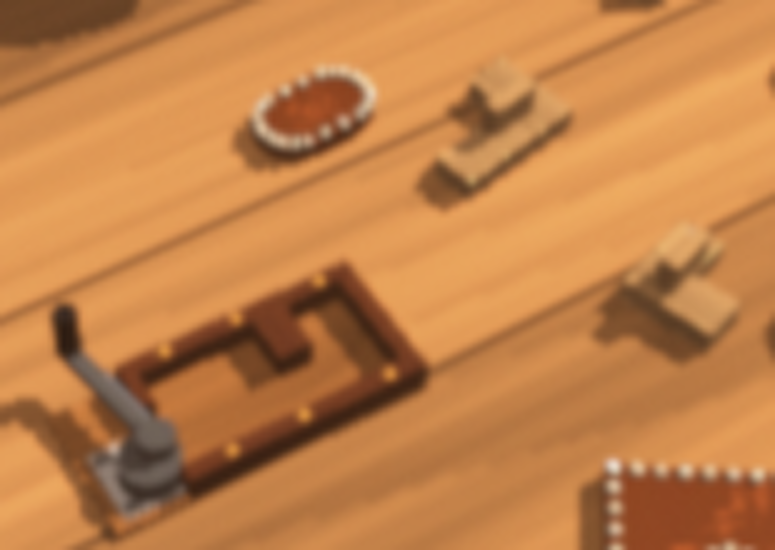

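```bash
cat > fit.py <<'E'
import numpy as np, cv2
from scipy.optimize import minimize
B=lambda *a: np.array(a,float).reshape(3,2)/1000
MODELS={
'big':[B(-9.5,23,-59,9,0,20),B(-45,23,9,43,0,20),B(-7,7,-20,20,20,48)],
'small':[B(-25,43,-28,6,0,20),B(-25,7.5,6,40,0,20),B(-7,7,-20,20,20,48)],
'board':[B(-48,48,-84,84,0,6),B(36,48,-84,84,6,26),B(-48,-36,-84,84,6,26),B(-36,36,72,84,6,26),B(-36,-2,8,32,6,26),B(-36,-12,-84,-72,6,26)]}
def load(f): d=np.load(f); return {k:d[k] for k in d}
def isect(o,d,boxes):
    best=np.full(len(d),np.inf); lab=np.full(len(d),-1)
    with np.errstate(divide='ignore',invalid='ignore'):
        for b in boxes:
            t1=(b[:,0]-o)/d; t2=(b[:,1]-o)/d
            tn=np.minimum(t1,t2); tf=np.maximum(t1,t2)
            ax=tn.argmax(1); tnear=tn.max(1); tfar=tf.min(1)
            h=(tnear<tfar)&(tnear>1e-6)&(tnear<best)
            best[h]=tnear[h]; s=np.take_along_axis(d,ax[:,None],1)[:,0]>0
            lab[h]=(ax*2+s)[h]
    return best,lab
def rays(cam,win,ss=3):
    x0,y0,x1,y1=win
    g=(np.arange(ss)+.5)/ss-.5
    xs=(np.arange(x0,x1)[:,None]+g).ravel(); ys=(np.arange(y0,y1)[:,None]+g).ravel()
    X,Y=np.meshgrid(xs,ys); p=np.stack([X.ravel(),Y.ravel()],1).reshape(-1,1,2)
    n=cv2.undistortPoints(p,cam['intrinsics'],cam['distortion'])[:,0]
    return np.c_[n,np.ones(len(n))]@cam['pose'][:3,:3].T
def render(cam,win,D,model,p,light,z0=0,ss=3):
    boxes=MODELS[model]; c,s=np.cos(p[2]),np.sin(p[2]); R=np.array([[c,-s,0],[s,c,0],[0,0,1]])
    o=(cam['pose'][:3,3]-np.array([p[0],p[1],z0]))@R; d=D@R; L=light@R
    t,lab=isect(o,d,boxes)
    tt=(-z0-o[2])/d[:,2]; g=~np.isfinite(t); t=np.where(g,tt,t)
    P=o+t[:,None]*d+L*2e-4+np.array([0,0,1e-4])
    ts,_=isect(P,np.tile(L,(len(P),1)),boxes)
    lab=lab+1; lab[lab==5]=5+0
    # top at different heights for board: floor vs rim
    if model=='board': lab=np.where((lab==6)&(P[:,2]<0.01),7,lab)
    lab=lab*2+np.isfinite(ts)
    h=(win[3]-win[1]);w=win[2]-win[0]
    return lab.reshape(h,ss,w,ss)
def cost(img,win,lab,mask=None,full=False):
    h,ss,w,_=lab.shape
    ks=np.unique(lab); A=np.stack([(lab==k).mean((1,3)) for k in ks],-1).reshape(h*w,-1)
    I=img[win[1]:win[3],win[0]:win[2]].astype(float).reshape(h*w,3)
    W=np.ones(h*w) if mask is None else mask.ravel().astype(float)
    C=np.linalg.solve((A*W[:,None]).T@A+1e-2*np.eye(len(ks)),(A*W[:,None]).T@I)
    r=I-A@C
    f=(np.sqrt(1+(r/15)**2)-1).sum(1)*W
    return ((A@C).reshape(h,w,3)) if full else f.sum()
def boardmask(cam,win,p,ymin=-0.070):
    # mask out points of clamp end: pixels whose z=.006 point has local y<ymin
    D=rays(cam,win,1); o=cam['pose'][:3,3]; t=(0.015-o[2])/D[:,2]; P=o+t[:,None]*D
    c,s=np.cos(p[2]),np.sin(p[2]); y=-(P[:,0]-p[0])*s+(P[:,1]-p[1])*c
    return y>ymin
def fit(cams,model,p0,light,z0=0,wins=None,fitlight=False,pad=8,steps=None,mask=True):
    data=[]
    for cam in cams:
        b=np.concatenate(MODELS[model],0).reshape(-1,3,2)
        r=[]
        for bx in MODELS[model]:
            for i in bx[0]:
                for j in bx[1]:
                    for k in bx[2]: r.append([i,j,k])
        r=np.array(r); c,s=np.cos(p0[2]),np.sin(p0[2]); Pw=np.c_[r[:,0]*c-r[:,1]*s+p0[0],r[:,0]*s+r[:,1]*c+p0[1],r[:,2]+z0]
        px=proj(cam,Pw); lo=np.floor(px.min(0)).astype(int)-pad; hi=np.ceil(px.max(0)).astype(int)+pad
        lo=np.maximum(lo,0); hi=np.minimum(hi,[512,384])
        win=(lo[0],lo[1],hi[0],hi[1]); m=boardmask(cam,win,p0) if (model=='board' and mask) else None
        data.append((cam,win,rays(cam,win),m))
    def f(v):
        L=v[3:6] if fitlight else light; L=L/np.linalg.norm(L)
        return sum(cost(cam['img'],win,render(cam,win,D,model,v[:3],L,z0),m) for cam,win,D,m in data)
    v0=np.r_[p0,light] if fitlight else np.array(p0,float)
    st=np.r_[.006,.006,.08,.15,.15,.15][:len(v0)]
    best=None
    for it in range(3):
        sim=np.vstack([v0]+[v0+st*e*(-1)**it for e in np.eye(len(v0))])
        r=minimize(f,v0,method='Nelder-Mead',options=dict(initial_simplex=sim,xatol=5e-5,fatol=.01,maxiter=400)); v0=r.x; st=st/2
    return r.x,r.fun,data
def proj(cam,P):
    T=np.linalg.inv(cam['pose']); rv,_=cv2.Rodrigues(T[:3,:3])
    return cv2.projectPoints(np.asarray(P,float).reshape(-1,1,3),rv,T[:3,3],cam['intrinsics'],cam['distortion'])[0][:,0]
def pix2z(cam,u,v,z):
    n=cv2.undistortPoints(np.array([[[u,v]]],float),cam['intrinsics'],cam['distortion'])[0,0]
    d=cam['pose'][:3,:3]@np.r_[n,1]; o=cam['pose'][:3,3]; return o+d*(z-o[2])/d[2]
def show(data,model,p,light,z0,fn,s=6):
    rows=[]
    for cam,win,D,m in data:
        lab=render(cam,win,D,model,p,light/np.linalg.norm(light),z0)
        syn=cost(cam['img'],win,lab,m,True); im=cam['img'][win[1]:win[3],win[0]:win[2]]
        a=np.hstack([im,np.clip(syn,0,255).astype(np.uint8)])
        rows.append(a)
    w=max(a.shape[1] for a in rows); rows=[np.pad(a,((0,0),(0,w-a.shape[1]),(0,0))) for a in rows]
    a=np.vstack(rows); s=min(800/a.shape[1],600/a.shape[0]); cv2.imwrite(fn,cv2.cvtColor(cv2.resize(a,None,fx=s,fy=s,interpolation=cv2.INTER_NEAREST),cv2.COLOR_RGB2BGR))
E
cat > run1.py <<'E'
from fit import *
T=load('top0.npz');S=load('scene0.npz')
bx=lambda x,y,z:pix2z(T,180+x/5,135+y/5,z)
print('grip',bx(712,275,.07),'pivot',bx(680,145,.045))
pb=bx(500,195,.026); print('board init',pb)
pB=bx(125,355,.048); pS=bx(100,87,.048); print(pB,pS)
# light from shadow of grip: shadow is to image right
light=np.array([0.0,0.6,1.0])
r,f,d=fit([T,S],'big',[pB[0],pB[1],.2],light,fitlight=True); light=r[3:]/np.linalg.norm(r[3:]); print('big',r[:3],f,light)
show(d,'big',r[:3],light,0,'pics/fbig.png')
np.save('light.npy',light)
for n,c in (('T',[T]),('S',[S])): print(n,fit(c,'big',r[:3],light)[:2])
r,f,d=fit([T,S],'small',[pS[0],pS[1],.3],light); print('small',r,f); show(d,'small',r,light,0,'pics/fsmall.png')
for n,c in (('T',[T]),('S',[S])): print(n,fit(c,'small',r,light)[:2])
r,f,d=fit([T,S],'board',[pb[0],pb[1],.0],light); print('board',r,f); show(d,'board',r,light,0,'pics/fboard.png')
for n,c in (('T',[T]),('S',[S])): print(n,fit(c,'board',r,light)[:2])
E
time python3 run1.py
```

```text
grip [ 0.4920638  -0.17799085  0.07      ] pivot [ 0.57854171 -0.17017497  0.045     ]
board init [ 0.55731974 -0.06149365  0.026     ]
[0.46408802 0.16514835 0.048     ] [0.62956121 0.17805974 0.048     ]
big [0.46454013 0.16820127 0.19323916] 3820.3607675160138 [0.00389914 0.73109614 0.68226331]
T (array([0.46508805, 0.16832804, 0.19302044]), np.float64(2597.087655504399))
S (array([0.46361165, 0.16593021, 0.19113082]), np.float64(918.2565149235859))
small [0.63152113 0.18524436 0.29848441] 5984.301720318452
T (array([0.63152113, 0.18524436, 0.29848441]), np.float64(4217.629414233572))
S (array([0.63097967, 0.18354075, 0.30241537]), np.float64(2143.67286090843))
board [ 0.56329697 -0.07776595 -0.01221963] 10150.875665094172
T (array([ 0.56370576, -0.07776889, -0.01231088]), np.float64(5334.798522796247))
S (array([ 0.56037837, -0.07934156, -0.02370611]), np.float64(4427.2042102014775))
real	5m0.047s
user	4m1.167s
sys	0m20.738s
```

View pics/fbig.png

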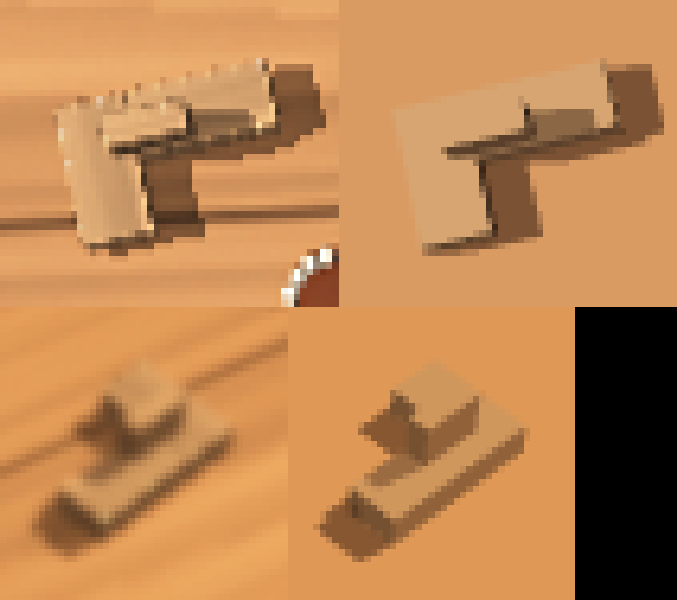

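View pics/fsmall.png

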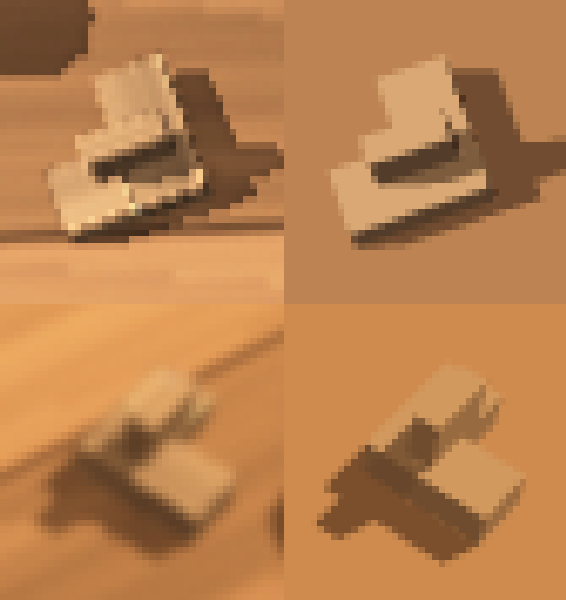

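View pics/fboard.png

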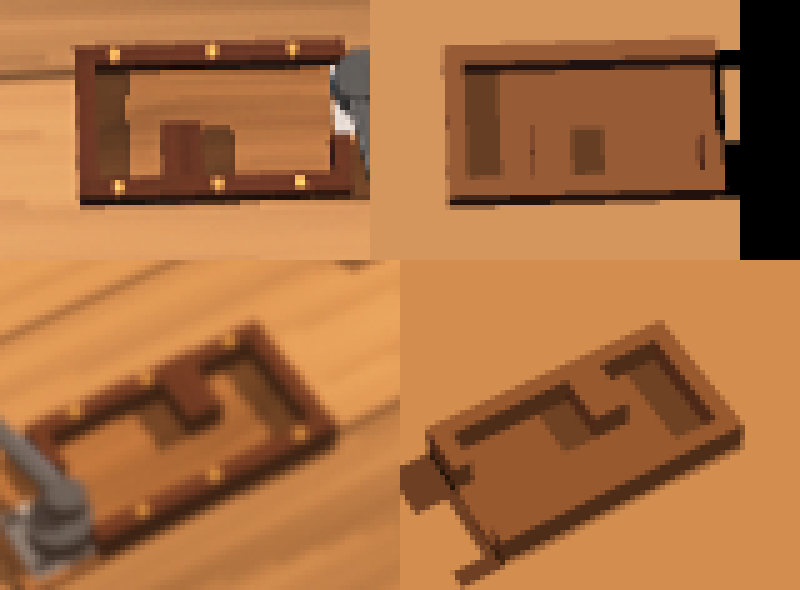

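```bash
sed -i 's/(lab==6)&/(lab==5)\&/' fit.py; cat > run2.py <<'E'
from fit import *
T=load('top0.npz');S=load('scene0.npz'); light=np.load('light.npy')
p=[.5635,-.0778,-.012]
for n,c in (('T',[T]),('S',[S])):
    r,f,d=fit(c,'board',p,light); print(n,r,f); show(d,'board',r,light,0,f'pics/fb{n}.png')
E
time python3 run2.py
```

```text
T [ 0.56328693 -0.07841738 -0.01336046] 3000.475119658315
S [ 0.56198844 -0.08069121 -0.01791291] 3427.6999958539463
real	1m33.211s
user	1m18.314s
sys	0m8.972s
```

```bash
cat > plan.py <<'E'
from bench import *
import numpy as np
from scipy.spatial.transform import Rotation as Ro
def plan(pos,ang,grip,n=None,mm=38,deg=6.5):
    """pos xyz target, ang: world angle (rad) of tool y axis (mod pi), pointing down"""
    o=get_obs(); w,x,y,z=o['eef_rot']; R=Ro.from_quat([x,y,z,w]); p=np.array(o['eef_pos'])
    Y=R.as_matrix()[:,1]; a=np.arctan2(Y[1],Y[0]); da=(ang-a+np.pi/2)%np.pi-np.pi/2; at=a+da
    tgt=Ro.from_matrix(np.array([[-np.sin(at),np.cos(at),0],[np.cos(at),np.sin(at),0],[0,0,-1]]).T.reshape(3,3)) if 0 else None
    yv=np.array([np.cos(at),np.sin(at),0]); zv=np.array([0,0,-1.]); xv=np.cross(yv,zv)
    tgt=Ro.from_matrix(np.c_[xv,yv,zv]); rv=(R.inv()*tgt).as_rotvec()
    d=np.array(pos)-p
    n=n or int(max(np.ceil(np.linalg.norm(d)*1e3/mm),np.ceil(np.degrees(np.linalg.norm(rv))/deg),1))
    rows=[]
    for i in range(n):
        Ri=R*Ro.from_rotvec(rv*i/n); s=Ri.inv().apply(d/n)/.2; t=rv/n/(np.pi/3)
        rows.append(' '.join(f'{v:.3f}'.rstrip('0').rstrip('.') if abs(v)>=.0005 else '0' for v in list(s)+list(t))+f' {grip}')
    print('t',round(o['time_s'],2),'pos',p.round(4),'d mm',(d*1e3).round(1),'rv deg',np.degrees(rv).round(2),'q6',o['q'][5].round(2),'F',np.round(o['wrist_force'],1),'open',round(o['opening'],3))
    for i in range(0,n,10): print('; '.join(rows[i:i+10]))
E
python3 -c "
from plan import *
plan([.4643,.1671,.12],.193,1)"
```

```text
t 0.7 pos [0.1692 0.5495 0.1963] d mm [ 295.1 -382.4  -76.3] rv deg [ 0.   -0.   61.82] q6 -0.21 F [-0.1 -0.3  0.4] open 1.003
-0.152 -0.107 0.029 0 0 0.079 1; -0.16 -0.094 0.029 0 0 0.079 1; -0.167 -0.081 0.029 0 0 0.079 1; -0.173 -0.066 0.029 0 0 0.079 1; -0.178 -0.052 0.029 0 0 0.079 1; -0.182 -0.037 0.029 0 0 0.079 1; -0.185 -0.022 0.029 0 0 0.079 1; -0.186 -0.006 0.029 0 0 0.079 1; -0.186 0.009 0.029 0 0 0.079 1; -0.184 0.024 0.029 0 0 0.079 1
-0.182 0.04 0.029 0 0 0.079 1; -0.178 0.055 0.029 0 0 0.079 1; -0.172 0.069 0.029 0 0 0.079 1
```

Emit:
arm_command --motion "-0.152 -0.107 0.029 0 0 0.079 0.6; -0.16 -0.094 0.029 0 0 0.079 0.6; -0.167 -0.081 0.029 0 0 0.079 0.6; -0.173 -0.066 0.029 0 0 0.079 0.6; -0.178 -0.052 0.029 0 0 0.079 0.6; -0.182 -0.037 0.029 0 0 0.079 0.6; -0.185 -0.022 0.029 0 0 0.079 0.6; -0.186 -0.006 0.029 0 0 0.079 0.6; -0.186 0.009 0.029 0 0 0.079 0.6; -0.184 0.024 0.029 0 0 0.079 0.6"

```text
time_s: 1.53
eef_pos: [0.3986, 0.2487, 0.1384]
eef_rot: [0.0, 0.543, 0.839, 0.005]
wrist_force: [0.7, 0.4, 0.3]
opening: 0.6
```

```bash
python3 -c "
from plan import *
plan([.4643,.1671,.12],.193,.6)"
```

```text
t 1.53 pos [0.3986 0.2487 0.1384] d mm [ 65.7 -81.6 -18.4] rv deg [ 0.5  -0.38 13.11] q6 -0.13 F [0.7 0.4 0.3] open 0.6
-0.169 0.044 0.03 0.003 -0.002 0.073 0.6; -0.165 0.057 0.03 0.003 -0.002 0.073 0.6; -0.16 0.069 0.03 0.003 -0.002 0.073 0.6
```

Emit:
arm_command --motion "-0.169 0.044 0.03 0.003 -0.002 0.073 0.6; -0.165 0.057 0.03 0.003 -0.002 0.073 0.6; -0.16 0.069 0.03 0.003 -0.002 0.073 0.6; 0 0 0 0 0 0 0.6; 0 0 0 0 0 0 0.6"

```text
time_s: 1.95
eef_pos: [0.4707, 0.1556, 0.1197]
eef_rot: [0.001, 0.646, 0.764, 0.0]
wrist_force: [-0.3, 1.3, 0.3]
opening: 0.602
```

```bash
python3 -c "
from plan import *
plan([.4643,.1671,.026],.193,.6)"
```

```text
t 1.95 pos [0.4707 0.1556 0.1197] d mm [ -6.4  11.5 -93.7] rv deg [ 0.12  0.09 -1.47] q6 -0.09 F [-0.3  1.3  0.3] open 0.602
0.021 -0.008 0.156 0.001 0.001 -0.008 0.6; 0.021 -0.007 0.156 0.001 0.001 -0.008 0.6; 0.021 -0.007 0.156 0.001 0.001 -0.008 0.6
```

Emit:
arm_command --motion "0.063 -0.022 0.05 0.003 0.003 -0.024 0.6; 0 0 0 0 0 0 0.6; 0 0 0 0 0 0 0.6"

```text
time_s: 2.2
eef_pos: [0.4634, 0.1689, 0.1092]
eef_rot: [-0.001, 0.635, 0.773, 0.0]
wrist_force: [0.9, -0.2, 0.2]
opening: 0.602
```

```bash
python3 -c "
from plan import *
plan([.4643,.1671,.026],.193,.6,mm=30)"
```

```text
t 2.2 pos [0.4634 0.1689 0.1092] d mm [  0.9  -1.8 -83.2] rv deg [-0.06 -0.12  0.17] q6 -0.09 F [ 0.9 -0.2  0.2] open 0.602
-0.004 0.001 0.139 0 -0.001 0.001 0.6; -0.003 0.001 0.139 0 -0.001 0.001 0.6; -0.003 0.001 0.139 0 -0.001 0.001 0.6
```

Emit:
arm_command --motion "-0.004 0.001 0.135 0 0 0 0.6; -0.003 0.001 0.135 0 0 0 0.6; -0.003 0.001 0.1 0 0 0 0.6; 0 0 0 0 0 0 0.6; 0 0 0 0 0 0 0.6"

```text
time_s: 2.62
eef_pos: [0.4631, 0.1734, 0.0356]
eef_rot: [0.0, 0.63, 0.777, 0.002]
wrist_force: [0.7, 0.6, -0.0]
opening: 0.599
```

```bash
python3 -c "
from plan import *
plan([.4643,.1671,.028],.193,.6,mm=30)"
```

```text
t 2.62 pos [0.4631 0.1734 0.0356] d mm [ 1.2 -6.3 -7.6] rv deg [ 0.23 -0.13  0.89] q6 -0.09 F [ 0.7  0.6 -0. ] open 0.599
-0.032 -0.001 0.038 0.004 -0.002 0.015 0.6
```

Emit:
arm_command --motion "-0.032 -0.001 0.035 0.004 -0.002 0.015 0.6; 0 0 0 0 0 0 0.6; 0 0 0 0 0 0 0.6"

```text
time_s: 2.87
eef_pos: [0.4652, 0.1682, 0.0308]
eef_rot: [0.001, 0.635, 0.773, 0.001]
wrist_force: [0.6, 0.1, -0.1]
opening: 0.6
```

```bash
python3 -c "
from plan import *
plan([.4643,.1671,.026],.193,.6,mm=30)"
```

```text
t 2.87 pos [0.4652 0.1682 0.0308] d mm [-0.9 -1.1 -4.8] rv deg [0.14 0.02 0.1 ] q6 -0.09 F [ 0.6  0.1 -0.1] open 0.6
-0.005 -0.006 0.024 0.002 0 0.002 0.6
```

Emit:
arm_command --motion "-0.005 -0.006 0.036 0.002 0 0.002 0.4; 0 0 0 0 0 0 0.25; 0 0 0 0 0 0 0.25"

```text
time_s: 3.12
eef_pos: [0.4664, 0.167, 0.0253]
eef_rot: [0.002, 0.636, 0.772, 0.002]
wrist_force: [0.2, 1.0, 0.6]
opening: 0.247
```

```bash
python3 -c "
from plan import *
plan([.4643,.1671,.023],.193,.6,mm=30)"
```

```text
t 3.12 pos [0.4664 0.167  0.0253] d mm [-2.1  0.1 -2.3] rv deg [ 0.28  0.04 -0.05] q6 -0.09 F [0.2 1.  0.6] open 0.247
0.002 -0.01 0.012 0.005 0.001 -0.001 0.6
```

Emit:
arm_command --motion "0.002 -0.008 0.01 0.005 0.001 0 0.22; 0 0 0 0 0 0 0; 0 0 0 0 0 0 0; 0 0 0 0 0 0 0; 0 0 0 0 0 0 0"

```text
time_s: 3.53
eef_pos: [0.4651, 0.1669, 0.0237]
eef_rot: [-0.0, 0.636, 0.772, 0.0]
wrist_force: [-0.1, -0.3, 0.5]
opening: -0.001
```

```bash
python3 -c "
from plan import *
plan([.4643,.1671,.09],.193,0,mm=30)"
```

```text
t 3.53 pos [0.4651 0.1669 0.0237] d mm [-0.8  0.2 66.3] rv deg [-0.   -0.02 -0.07] q6 -0.09 F [-0.1 -0.3  0.5] open -0.001
0.001 -0.001 -0.111 0 0 0 0; 0.001 -0.001 -0.111 0 0 0 0; 0.001 -0.001 -0.111 0 0 0 0
```

```bash
python3 - <<'E'
from h import *
c=snap('top','t1'); a=cv2.imread('pics/t1.png')[130:280,150:330]
cv2.imwrite('pics/t1x.png',cv2.resize(a,None,fx=3.3,fy=3.3,interpolation=cv2.INTER_CUBIC))
c=snap('scene','s1'); a=cv2.imread('pics/s1.png')[100:250,200:380]
cv2.imwrite('pics/s1x.png',cv2.resize(a,None,fx=4,fy=4,interpolation=cv2.INTER_CUBIC))
E
```

```text
(no output)
```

View pics/t1x.png

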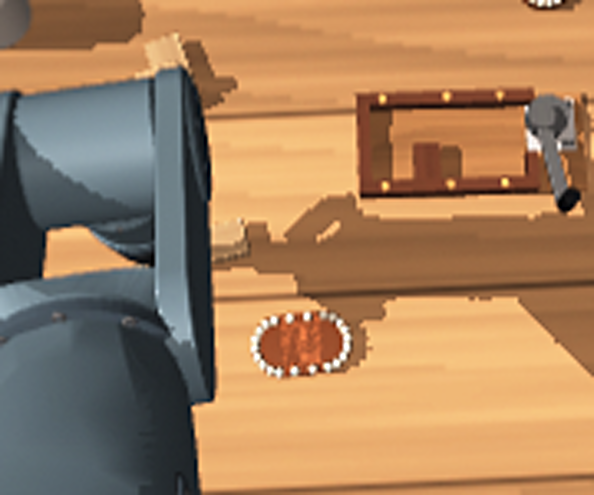

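View pics/s1x.png

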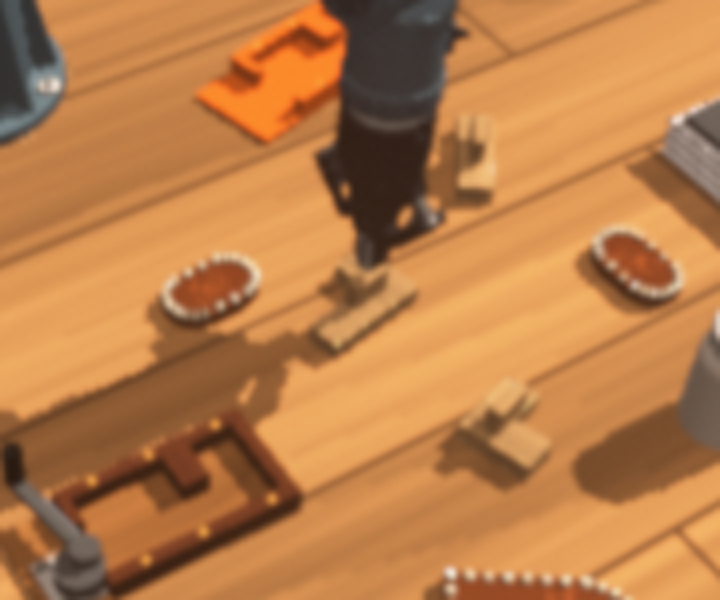

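```bash
python3 - <<'E'
from h import *
from fit import proj
o=get_obs(); c=snap('scene','s2'); p=o['eef_pos']; print(p)
im=cv2.imread('pics/s2.png')[130:200,260:330]; im=cv2.resize(im,None,fx=8,fy=8,interpolation=cv2.INTER_CUBIC)
def dot(P,col):
    u=proj(c,[P])[0]; cv2.circle(im,(int((u[0]-260+.5)*8),int((u[1]-130+.5)*8)),3,col,-1)
dot(p,(0,0,255)); dot(p+[0,0,.019],(0,255,0)); dot(p+[0,0,.073],(255,0,0))
cs,sn=np.cos(.193),np.sin(.193)
for x in(-7,7):
    for y in (-20,20):
        for z in (20,48):
            dot(np.array([.4643+(x*cs-y*sn)/1e3,.1671+(x*sn+y*cs)/1e3,z/1e3]),(255,255,0))
cv2.imwrite('pics/s2x.png',im)
E
```

```text
[0.46504148 0.16694354 0.02368525]
```

View pics/s2x.png

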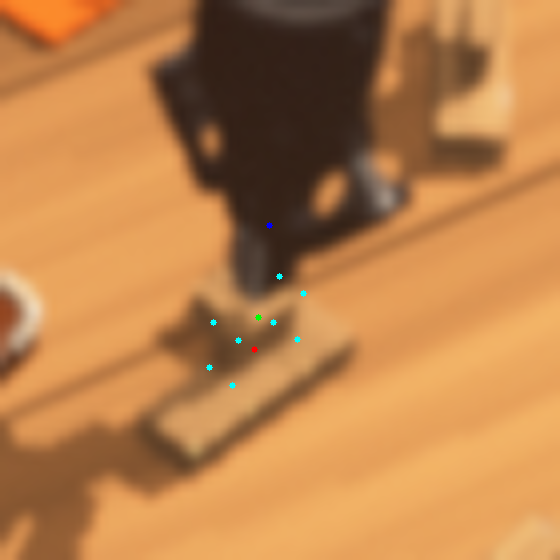

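Emit:
arm_command --motion "0 0 -0.15 0 0 0 0; 0 0 -0.15 0 0 0 0; 0 0 -0.15 0 0 0 0; 0 0 -0.15 0 0 0 0; 0 0 0 0 0 0 0; 0 0 0 0 0 0 0"

```text
time_s: 4.18
eef_pos: [0.4627, 0.1666, 0.1468]
eef_rot: [-0.002, 0.636, 0.772, -0.002]
wrist_force: [0.3, 0.8, -1.4]
opening: 0.0
```

```bash
python3 - <<'E'
from h import *
from fit import proj
from scipy.spatial.transform import Rotation as Ro
o=get_obs(); c=snap('scene','s3'); p=o['eef_pos']; print(o)
w,x,y,z=o['eef_rot']; R=Ro.from_quat([x,y,z,w]).as_matrix()
im=cv2.imread('pics/s3.png')[80:200,240:350]; im=cv2.resize(im,None,fx=5,fy=5,interpolation=cv2.INTER_CUBIC)
def dot(P,col):
    u=proj(c,[P])[0]; cv2.circle(im,(int((u[0]-240+.5)*5),int((u[1]-80+.5)*5)),3,col,-1)
for k,col in ((0,(0,0,255)),(.019,(0,255,0)),(.073,(255,0,0)),(.12,(255,255,0)),(.16,(255,255,0)),(.2,(255,255,0))): dot(p-R[:,2]*k,col)
cv2.imwrite('pics/s3x.png',im)
E
```

```text
{'time_s': 4.1833, 'q': array([ 1.03499033e-01,  5.04912958e-02,  1.85625123e+00,  4.29992607e-04,
        1.24112667e+00, -8.83793472e-02]), 'dq': array([ 2.17127596e-03, -4.70464120e-02, -4.93895624e-02,  7.53075642e-05,
        2.32538625e-02, -1.59951114e-03]), 'joint_efforts': array([-5.00678178e-02, -3.76037264e+01, -3.53461254e+01,  4.44764431e-03,
        6.41836989e-03,  3.06782806e-05]), 'eef_pos': array([0.46270708, 0.16663999, 0.14681668]), 'eef_rot': array([-0.00234702,  0.63617087,  0.77154179, -0.00209321]), 'wrist_force': array([ 0.25615281,  0.79812141, -1.44171595]), 'torque': array([-0.04982411, -0.00655519, -0.02401508]), 'opening': 0.0004018129701284893}
```

View pics/s3x.png

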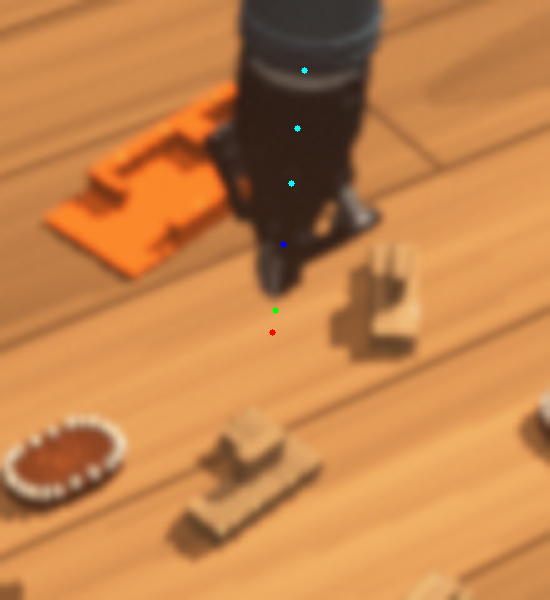

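```bash
python3 - <<'E'
from fit import *
p=np.array([.1692,.5495,.1963])
out=[]
for n,f in (('top0',(0,300)),('scene0',(300,0))):
    c=load(n+'.npz'); im=cv2.cvtColor(c['img'],cv2.COLOR_RGB2BGR)
    x0,y0=f; im=im[y0:y0+80,x0:x0+80]; im=cv2.resize(im,None,fx=6,fy=6,interpolation=cv2.INTER_CUBIC)
    for k,col in ((0,(0,0,255)),(.019,(0,255,0)),(.073,(255,0,0)),(.12,(255,255,0)),(.16,(255,255,0))):
        u=proj(c,[p+[0,0,k]])[0]; print(n,k,u); cv2.circle(im,(int((u[0]-x0+.5)*6),int((u[1]-y0+.5)*6)),3,col,-1)
    out.append(im)
cv2.imwrite('pics/st.png',cv2.resize(np.hstack(out),None,fx=.83,fy=.83))
E
```

```text
top0 0 [ 36.84082375 323.5683674 ]
top0 0.019 [ 31.91935182 324.7231743 ]
top0 0.073 [ 16.67628506 328.29290505]
top0 0.12 [  1.66570496 331.79763524]
top0 0.16 [-12.62805594 335.12500124]
scene0 0 [331.21763589  57.68881783]
scene0 0.019 [331.96916415  53.24293684]
scene0 0.073 [334.17278673  40.17645525]
scene0 0.12 [336.17588376  28.25892105]
scene0 0.16 [337.94626619  17.69329002]
```

View pics/st.png

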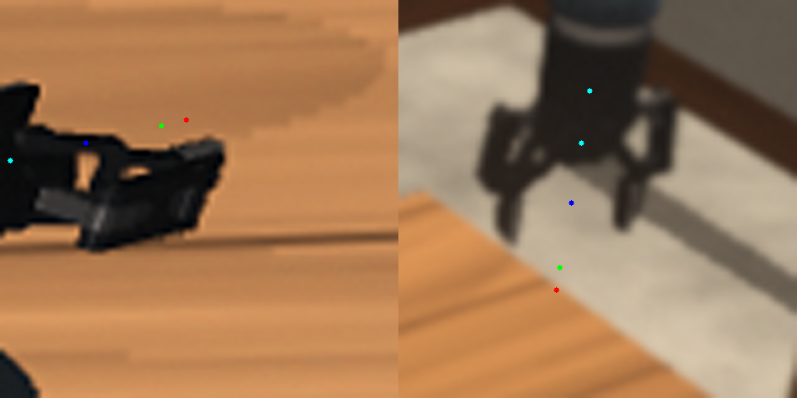

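```bash
python3 - <<'E'
from fit import *
p=np.array([.1692,.5495,.1963]); y=np.array([.294,.956,0]); x=np.array([-.956,.294,0])
for n,(x0,y0),o in (('top0',(0,300),0),('scene0',(300,0),398)):
    c=load(n+'.npz')
    for s in (-1,1):
      for dz in (0.013,.033,.046,.06):
        u=proj(c,[p+y*s*.049+[0,0,dz]])[0]; v=(u-[x0,y0]+.5)*6*.83; print(n,s,dz,v.round(0)+[o,0])
E
```

```text
top0 -1 0.013 [265. 153.]
top0 -1 0.033 [241. 160.]
top0 -1 0.046 [224. 164.]
top0 -1 0.06 [206. 170.]
top0 1 0.013 [75. 95.]
top0 1 0.033 [ 46. 101.]
top0 1 0.046 [ 27. 104.]
top0 1 0.06 [  5. 108.]
scene0 -1 0.013 [499. 282.]
scene0 -1 0.033 [503. 258.]
scene0 -1 0.046 [505. 243.]
scene0 -1 0.06 [507. 226.]
scene0 1 0.013 [617. 267.]
scene0 1 0.033 [622. 244.]
scene0 1 0.046 [625. 228.]
scene0 1 0.06 [628. 211.]
```

```bash
python3 -c "
from plan import *
plan([.4645,.1671,.02],.193,.5,mm=30)"
```

```text
t 4.23 pos [0.4633 0.1667 0.1471] d mm [   1.2    0.4 -127.1] rv deg [-0.29 -0.05 -0.08] q6 -0.09 F [ 0.7  0.1 -0.2] open 0.0
0 0.002 0.127 -0.001 0 0 0.5; 0 0.002 0.127 -0.001 0 0 0.5; 0 0.002 0.127 -0.001 0 0 0.5; 0 0.001 0.127 -0.001 0 0 0.5; 0 0.001 0.127 -0.001 0 0 0.5
```

Emit:
arm_command --motion "0 0 0 0 0 0 0.5; 0 0.002 0.127 -0.001 0 0 0.5; 0 0.002 0.127 -0.001 0 0 0.5; 0 0.002 0.127 -0.001 0 0 0.5; 0 0.001 0.12 -0.001 0 0 0.5; 0 0.001 0.06 -0.001 0 0 0.5; 0 0 0 0 0 0 0.5; 0 0 0 0 0 0 0.5"

```text
time_s: 4.9
eef_pos: [0.4591, 0.1664, 0.0233]
eef_rot: [-0.004, 0.636, 0.771, -0.003]
wrist_force: [0.1, -0.3, 0.2]
opening: 0.503
```

```bash
python3 -c "
from plan import *
plan([.4645,.1671,.005],.193,.5,mm=30)"
```

```text
t 4.9 pos [0.4591 0.1664 0.0233] d mm [  5.4   0.7 -18.3] rv deg [-0.57 -0.11 -0.09] q6 -0.09 F [ 0.1 -0.3  0.2] open 0.503
-0.002 0.028 0.091 -0.01 -0.002 -0.001 0.5
```

Emit:
arm_command --motion "-0.002 0.028 0.07 -0.01 -0.002 -0.001 0.4; 0 0 0 0 0 0 0.4; 0 0 0 0 0 0 0.4"

```text
time_s: 5.15
eef_pos: [0.4643, 0.1671, 0.0094]
eef_rot: [-0.0, 0.636, 0.772, -0.0]
wrist_force: [0.9, 0.2, 0.3]
opening: 0.395
```

```bash
python3 -c "
from plan import *
plan([.4645,.1671,-.002],.193,.5,mm=30)"
```

```text
t 5.15 pos [0.4643 0.1671 0.0094] d mm [  0.2   0.  -11.4] rv deg [-0.05  0.01 -0.02] q6 -0.09 F [0.9 0.2 0.3] open 0.395
0 0.001 0.057 -0.001 0 0 0.5
```

Emit:
arm_command --motion "0 0.001 0.045 0 0 0 0.3; 0 0 0 0 0 0 0.25; 0 0 0 0 0 0 0.25"

```text
time_s: 5.4
eef_pos: [0.466, 0.1674, 0.0021]
eef_rot: [0.001, 0.636, 0.772, 0.001]
wrist_force: [-0.3, 0.3, 0.4]
opening: 0.249
```

```bash
python3 -c "
from plan import *
plan([.4645,.1671,-.008],.193,.5,mm=30)
from h import *
c=snap('scene','s4'); a=cv2.imread('pics/s4.png')[130:200,260:330]
cv2.imwrite('pics/s4x.png',cv2.resize(a,None,fx=8,fy=8,interpolation=cv2.INTER_CUBIC))
"
```

```text
t 5.4 pos [0.466  0.1674 0.0021] d mm [ -1.5  -0.3 -10.1] rv deg [ 0.12  0.02 -0.01] q6 -0.09 F [-0.3  0.3  0.4] open 0.249
0 -0.008 0.05 0.002 0 0 0.5
```

View pics/s4x.png

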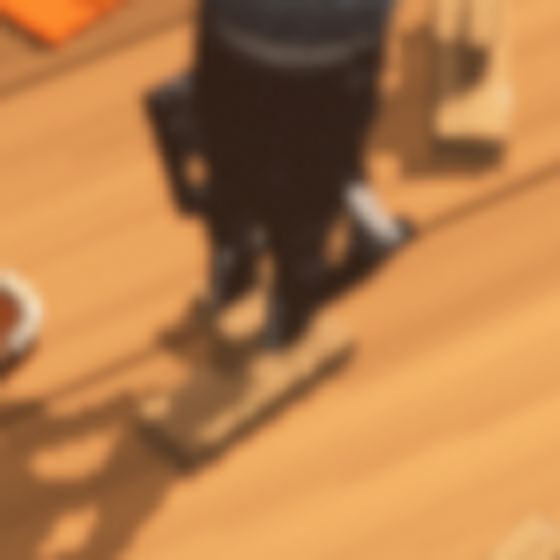

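Emit:
arm_command --motion "0 -0.008 0.033 0.002 0 0 0.25; 0 0 0 0 0 0 0.2; 0 0 0 0 0 0 0; 0 0 0 0 0 0 0; 0 0 0 0 0 0 0; 0 0 0 0 0 0 0"

```text
time_s: 5.95
eef_pos: [0.4651, 0.1671, -0.0038]
eef_rot: [0.001, 0.636, 0.772, 0.0]
wrist_force: [0.4, 0.2, -0.5]
opening: 0.144
```

```bash
python3 -c "
from plan import *
plan([.4645,.1671,.06],.193,.0,mm=30)
"
```

```text
t 5.95 pos [ 0.4651  0.1671 -0.0038] d mm [-0.6 -0.  63.8] rv deg [ 0.1   0.03 -0.01] q6 -0.09 F [ 0.4  0.2 -0.5] open 0.144
0 -0.001 -0.106 0.001 0 0 0.0; 0 -0.001 -0.106 0.001 0 0 0.0; 0 -0.001 -0.106 0.001 0 0 0.0
```

Emit:
arm_command --motion "0 -0.001 -0.12 0.001 0 0 0; 0 -0.001 -0.12 0.001 0 0 0; 0 -0.001 -0.08 0 0 0 0; 0 0 0 0 0 0 0"

```text
time_s: 6.28
eef_pos: [0.4617, 0.1667, 0.06]
eef_rot: [-0.002, 0.636, 0.772, -0.003]
wrist_force: [1.1, 0.6, -1.9]
opening: 0.145
```

```bash
python3 -c "
from plan import *
plan([.5747,-.0520,.06],-.0134,.0,mm=30)
"
```

```text
t 6.28 pos [0.4617 0.1667 0.06  ] d mm [ 113.  -218.7    0. ] rv deg [-0.41  0.04 11.81] q6 -0.09 F [ 1.1  0.6 -1.9] open 0.145
-0.131 0.038 0 -0.001 0 0.022 0.0; -0.13 0.041 0 -0.001 0 0.022 0.0; -0.129 0.044 0 -0.001 0 0.022 0.0; -0.128 0.047 0 -0.001 0 0.022 0.0; -0.127 0.05 0 -0.001 0 0.022 0.0; -0.126 0.053 0 -0.001 0 0.022 0.0; -0.125 0.056 0 -0.001 0 0.022 0.0; -0.123 0.059 0 -0.001 0 0.022 0.0; -0.122 0.062 0 -0.001 0 0.022 0.0
```

Emit:
arm_command --motion "-0.131 0.038 0 -0.001 0 0.022 0; -0.13 0.041 0 -0.001 0 0.022 0; -0.129 0.044 0 -0.001 0 0.022 0; -0.128 0.047 0 -0.001 0 0.022 0; -0.127 0.05 0 -0.001 0 0.022 0; -0.126 0.053 0 -0.001 0 0.022 0; -0.125 0.056 0 -0.001 0 0.022 0; -0.11 0.05 0 -0.001 0 0.022 0; 0 0 0 0 0 0 0; 0 0 0 0 0 0 0"

```text
time_s: 7.12
eef_pos: [0.5594, -0.0326, 0.0503]
eef_rot: [-0.002, 0.706, 0.708, -0.001]
wrist_force: [0.7, 0.6, -1.9]
opening: 0.15
```

```bash
python3 -c "
from plan import *
plan([.5747,-.0520,.05],-.0134,.0,mm=30)
"
```

```text
t 7.12 pos [ 0.5594 -0.0326  0.0503] d mm [ 15.3 -19.4  -0.3] rv deg [-0.21 -0.08  0.91] q6 -0.27 F [ 0.7  0.6 -1.9] open 0.15
-0.097 0.076 0.001 -0.004 -0.001 0.015 0.0
```

Emit:
arm_command --motion "-0.05 0.038 0 -0.003 -0.001 0.01 0; -0.05 0.038 0 -0.002 0 0.005 0; 0 0 0 0 0 0 0; 0 0 0 0 0 0 0"

```text
time_s: 7.45
eef_pos: [0.5739, -0.0525, 0.0475]
eef_rot: [-0.001, 0.712, 0.703, -0.0]
wrist_force: [-0.7, 0.4, -0.9]
opening: 0.147
```

```bash
python3 -c "
from plan import *
plan([.5747,-.0520,.05],-.0134,.0,mm=30)
"
```

```text
t 7.45 pos [ 0.5739 -0.0525  0.0475] d mm [0.8 0.5 2.5] rv deg [-0.1  -0.09  0.04] q6 -0.29 F [-0.7  0.4 -0.9] open 0.147
0.003 0.004 -0.013 -0.002 -0.002 0.001 0.0
```

Take pictures of the held block against the board.

```bash
python3 - <<'E'
from h import *
o=get_obs(); print(o['eef_pos'])
for n,(x0,y0,x1,y1) in (('scene',(190,150,320,270)),('top',(220,130,340,220))):
    c=snap(n,n[0]+'5'); np.savez(n+'5.npz',**{k:np.array(v) for k,v in c.items()})
    cv2.imwrite('pics/'+n[0]+'5x.png',cv2.resize(cv2.imread('pics/'+n[0]+'5.png')[y0:y1,x0:x1],None,fx=5,fy=5,interpolation=cv2.INTER_CUBIC))
E
```

```text
[ 0.57385255 -0.05248596  0.04750031]
```

View pics/s5x.png

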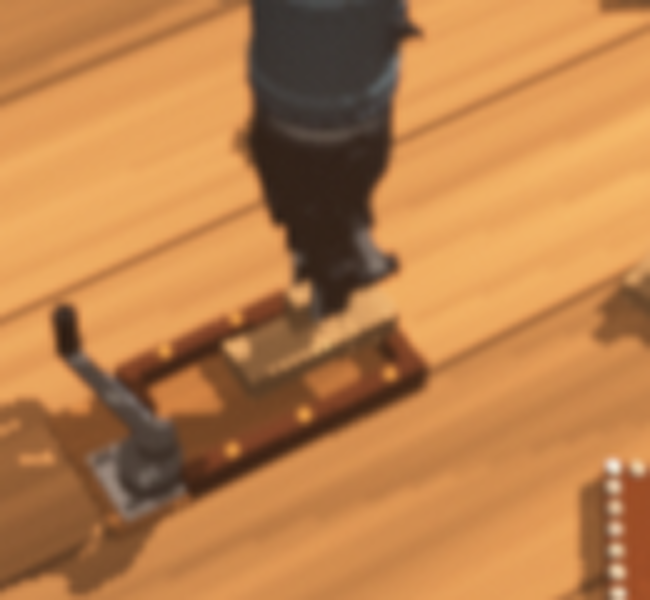

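View pics/t5x.png

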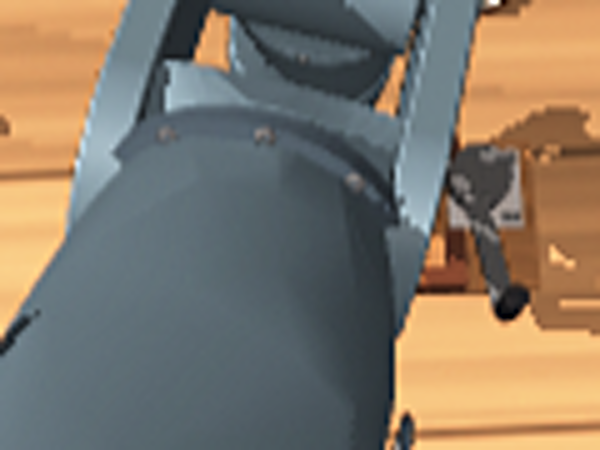

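```bash
cat > ov.py <<'E'
from fit import *
def wire(cam,model,p,z0,win,s,fn,boxes=None):
    x0,y0,x1,y1=win; im=cv2.cvtColor(cam['img'],cv2.COLOR_RGB2BGR)[y0:y1,x0:x1]; im=cv2.resize(im,None,fx=s,fy=s,interpolation=cv2.INTER_CUBIC)
    c,sn=np.cos(p[2]),np.sin(p[2])
    for i,b in enumerate(MODELS[model]):
        if boxes is not None and i not in boxes: continue
        V=np.array([[b[0,i],b[1,j],b[2,k]] for i in (0,1) for j in (0,1) for k in (0,1)])
        W=np.c_[V[:,0]*c-V[:,1]*sn+p[0],V[:,0]*sn+V[:,1]*c+p[1],V[:,2]+z0]
        u=((proj(cam,W)-[x0,y0]+.5)*s).round().astype(int)
        for a in range(8):
            for e in (1,2,4):
                if not a&e: cv2.line(im,tuple(map(int,u[a])),tuple(map(int,u[a|e])),(255,255,0),1)
    cv2.imwrite(fn,im)
E
python3 - <<'E'
from ov import *
S=load('scene5.npz')
wire(S,'big',[.5739-.0014,-.0525+.0012-.0022,-.0134],.0513,(220,195,290,250),10,'pics/w5.png')
E
```

```text
(no output)
```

View pics/w5.png

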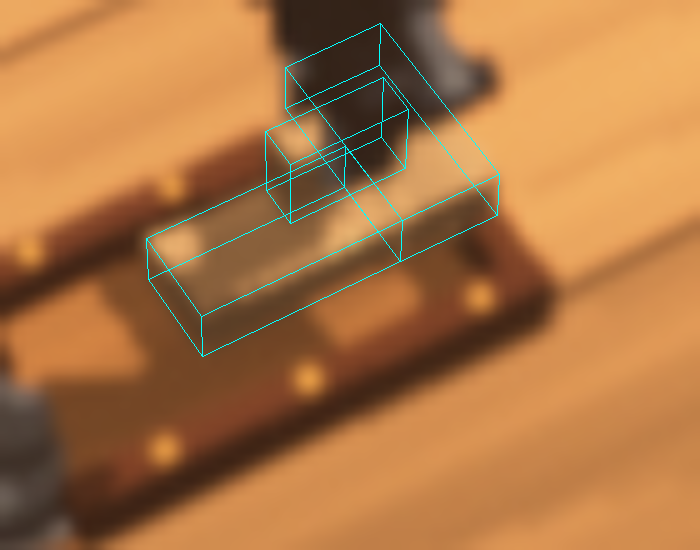

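Emit:
arm_command --motion "0.003 0.004 0.045 -0.002 -0.002 0 0; 0.003 0 0.04 0 0 0 0; 0 0 0 0 0 0 0; 0 0 0 0 0 0 0"

```text
time_s: 7.88
eef_pos: [0.5741, -0.0491, 0.029]
eef_rot: [0.0, 0.711, 0.704, 0.0]
wrist_force: [0.7, 0.6, -1.0]
opening: 0.147
```

```bash
python3 -c "
from plan import *
plan([.5747,-.0532,.026],-.0134,.0,mm=30)
"
```

```text
t 7.88 pos [ 0.5741 -0.0491  0.029 ] d mm [ 0.6 -4.1 -3. ] rv deg [0.04 0.03 0.2 ] q6 -0.28 F [ 0.7  0.6 -1. ] open 0.147
-0.021 0.003 0.015 0.001 0.001 0.003 0.0
```

Emit:
arm_command --motion "-0.019 0.003 0.008 0.001 0.001 0.003 0; 0 0 0 0 0 0 0; 0 0 0 0 0 0 0"

```text
time_s: 8.13
eef_pos: [0.574, -0.0525, 0.0266]
eef_rot: [-0.001, 0.711, 0.703, -0.0]
wrist_force: [0.2, 0.5, -0.9]
opening: 0.143
```

```bash
python3 -c "
from plan import *
plan([.5747,-.0532,.015],-.0134,.0,mm=30)
"
```

```text
t 8.13 pos [ 0.574  -0.0525  0.0266] d mm [  0.7  -0.7 -11.6] rv deg [-0.1  -0.06  0.06] q6 -0.29 F [ 0.2  0.5 -0.9] open 0.143
-0.004 0.003 0.058 -0.002 -0.001 0.001 0.0
```

Emit:
arm_command --motion "-0.004 0.003 0.03 -0.002 -0.001 0.001 0; -0.001 0.001 0.03 0 0 0 0; 0 0 0 0 0 0 0; 0 0 0 0 0 0 0"

```text
time_s: 8.47
eef_pos: [0.5752, -0.0541, 0.0139]
eef_rot: [0.001, 0.712, 0.702, 0.0]
wrist_force: [-0.4, 0.1, -1.4]
opening: 0.148
```

```bash
python3 -c "
from plan import *
plan([.5747,-.0532,.003],-.0134,.0,mm=30)
"
```

```text
t 8.47 pos [ 0.5752 -0.0541  0.0139] d mm [ -0.5   0.9 -10.9] rv deg [ 0.07  0.03 -0.04] q6 -0.28 F [-0.4  0.1 -1.4] open 0.148
0.004 -0.003 0.054 0.001 0 -0.001 0.0
```

Emit:
arm_command --motion "0.004 -0.003 0.025 0.001 0 -0.001 0; 0 0 0.02 0 0 0 0; 0 0 0 0 0 0 0; 0 0 0 0 0 0 0"

```text
time_s: 8.8
eef_pos: [0.5745, -0.0531, 0.0036]
eef_rot: [0.0, 0.712, 0.702, -0.0]
wrist_force: [-0.5, 0.3, -1.3]
opening: 0.143
```

```bash
python3 -c "
from plan import *
plan([.5747,-.0532,.0024],-.0134,.0,mm=30)
"
```

```text
t 8.8 pos [ 0.5745 -0.0531  0.0036] d mm [ 0.2 -0.1 -1.2] rv deg [-0.    0.02  0.02] q6 -0.28 F [-0.5  0.3 -1.3] open 0.143
0 0.001 0.006 0 0 0 0.0
```

Nearly on the floor; lower the last 1.5 mm and release.

Emit:
arm_command --motion "0 0.001 0.007 0 0 0 0; 0 0 0 0 0 0 0; 0 0 0 0 0 0 0.25; 0 0 0 0 0 0 0.3; 0 0 0 0 0 0 0.3"

```text
time_s: 9.22
eef_pos: [0.5758, -0.0533, 0.0031]
eef_rot: [0.001, 0.712, 0.703, 0.0]
wrist_force: [0.0, -0.3, -0.4]
opening: 0.297
```

```bash
python3 -c "
from plan import *
plan([.5747,-.0532,.07],-.0134,.3,mm=30)
"
```

```text
t 9.22 pos [ 0.5758 -0.0533  0.0031] d mm [-1.1  0.1 66.9] rv deg [0.11 0.05 0.03] q6 -0.28 F [ 0.  -0.3 -0.4] open 0.297
0 -0.002 -0.112 0.001 0 0 0.3; 0 -0.002 -0.112 0.001 0 0 0.3; 0 -0.002 -0.112 0.001 0 0 0.3
```

Emit:
arm_command --motion "0 -0.004 -0.11 0.001 0 0 0.3; 0 -0.002 -0.14 0.001 0 0 0.4; 0 -0.002 -0.14 0 0 0 0.5; 0 0 0 0 0 0 0.5"

```text
time_s: 9.55
eef_pos: [0.5724, -0.0529, 0.0821]
eef_rot: [-0.002, 0.712, 0.702, -0.001]
wrist_force: [1.8, -0.3, 0.1]
opening: 0.5
```

```bash
python3 -c "
from plan import *
plan([.6315,.1845,.07],.2985,.5,mm=32)
"
```

```text
t 9.55 pos [ 0.5724 -0.0529  0.0821] d mm [ 59.1 237.4 -12.1] rv deg [ -0.26  -0.06 -17.85] q6 -0.28 F [ 1.8 -0.3  0.1] open 0.5
0.149 0.035 0.007 -0.001 0 -0.037 0.5; 0.147 0.041 0.007 -0.001 0 -0.037 0.5; 0.146 0.046 0.007 -0.001 0 -0.037 0.5; 0.144 0.052 0.007 -0.001 0 -0.037 0.5; 0.142 0.058 0.007 -0.001 0 -0.037 0.5; 0.139 0.063 0.007 -0.001 0 -0.037 0.5; 0.137 0.068 0.007 -0.001 0 -0.037 0.5; 0.134 0.074 0.008 -0.001 0 -0.037 0.5
```

Emit:
arm_command --motion "0.149 0.035 0.007 -0.001 0 -0.037 0.5; 0.147 0.041 0.007 -0.001 0 -0.037 0.5; 0.146 0.046 0.007 -0.001 0 -0.037 0.5; 0.144 0.052 0.007 -0.001 0 -0.037 0.5; 0.142 0.058 0.007 -0.001 0 -0.037 0.5; 0.139 0.063 0.007 -0.001 0 -0.037 0.5; 0.137 0.068 0.007 -0.001 0 -0.037 0.5; 0.1 0.06 0 -0.001 0 -0.03 0.5; 0 0 0 0 0 0 0.5; 0 0 0 0 0 0 0.5"

```text
time_s: 10.38
eef_pos: [0.6367, 0.1859, 0.0755]
eef_rot: [0.007, 0.594, 0.805, 0.005]
wrist_force: [-1.1, -0.8, -0.5]
opening: 0.505
```

```bash
python3 -c "
from plan import *
plan([.6315,.1845,.03],.2985,.5,mm=32)
from h import *
c=snap('top','t6'); np.savez('top6.npz',**{k:np.array(v) for k,v in c.items()})
c=snap('scene','s6'); np.savez('scene6.npz',**{k:np.array(v) for k,v in c.items()})
from ov import *
wire(load('top6.npz'),'board',[.5633,-.0784,-.0134],0,(240,140,335,205),7,'pics/w6.png')
"
```

```text
t 10.38 pos [0.6367 0.1859 0.0755] d mm [ -5.2  -1.4 -45.5] rv deg [0.88 0.29 0.08] q6 -0.19 F [-1.1 -0.8 -0.5] open 0.505
0.001 -0.015 0.114 0.007 0.002 0.001 0.5; 0.001 -0.014 0.114 0.007 0.002 0.001 0.5
```

View pics/w6.png

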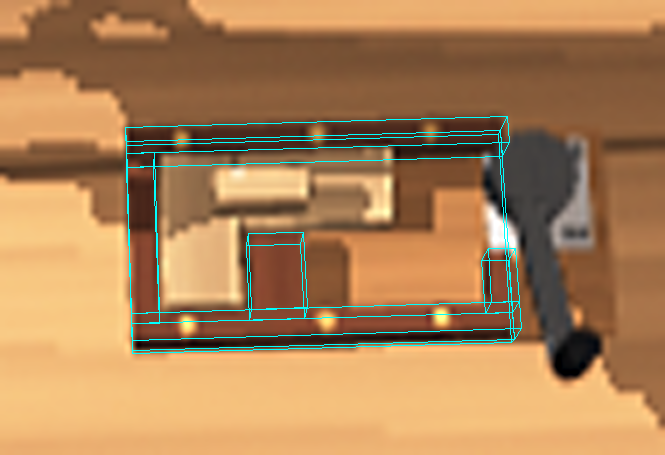

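Emit:
arm_command --motion "0.002 -0.027 0.09 0.01 0.003 0.001 0.5; 0 -0.002 0.09 0.004 0.001 0 0.5; 0 0 0 0 0 0 0.5; 0 0 0 0 0 0 0.5"

```text
time_s: 10.82
eef_pos: [0.6308, 0.1784, 0.0375]
eef_rot: [0.0, 0.597, 0.802, -0.001]
wrist_force: [0.0, -0.2, 0.7]
opening: 0.501
```

```bash
python3 -c "
from plan import *
plan([.6315,.1845,.01],.2985,.5,mm=32)"
```

```text
t 10.82 pos [0.6308 0.1784 0.0375] d mm [  0.7   6.1 -27.5] rv deg [-0.03  0.07 -0.45] q6 -0.19 F [ 0.  -0.2  0.7] open 0.501
0.028 0.012 0.138 -0.001 0.001 -0.008 0.5
```

Emit:
arm_command --motion "0.028 0.012 0.06 0 0.001 -0.008 0.4; 0 0 0.06 0 0 0 0.35; 0 0 0 0 0 0 0.3; 0 0 0 0 0 0 0.3"

```text
time_s: 11.15
eef_pos: [0.6316, 0.1827, 0.0115]
eef_rot: [-0.0, 0.595, 0.804, -0.0]
wrist_force: [-0.6, -0.3, 0.2]
opening: 0.306
```

```bash
python3 -c "
from plan import *
plan([.6315,.1845,-.004],.2985,.3,mm=32)"
```

```text
t 11.15 pos [0.6316 0.1827 0.0115] d mm [ -0.1   1.8 -15.5] rv deg [-0.05  0.01 -0.12] q6 -0.19 F [-0.6 -0.3  0.2] open 0.306
0.009 0.002 0.077 -0.001 0 -0.002 0.3
```

Emit:
arm_command --motion "0.009 0.002 0.04 0 0 -0.002 0.3; 0 0 0.036 0 0 0 0.3; 0 0 0 0 0 0 0.3; 0 0 0 0 0 0 0.25"

```text
time_s: 11.48
eef_pos: [0.6318, 0.185, -0.0048]
eef_rot: [0.0, 0.594, 0.805, -0.0]
wrist_force: [0.1, -0.4, 0.2]
opening: 0.251
```

```bash
python3 -c "
from plan import *
plan([.6315,.1845,-.004],.2985,.3,mm=32)"
```

```text
t 11.48 pos [ 0.6318  0.185  -0.0048] d mm [-0.3 -0.5  0.8] rv deg [-0.    0.03  0.03] q6 -0.19 F [ 0.1 -0.4  0.2] open 0.251
-0.002 -0.002 -0.004 0 0 0.001 0.3
```

Emit:
arm_command --motion "0 0 0 0 0 0 0; 0 0 0 0 0 0 0; 0 0 0 0 0 0 0; 0 0 0 0 0 0 0; 0 0 0 0 0 0 0"

```text
time_s: 11.9
eef_pos: [0.6325, 0.1852, -0.0038]
eef_rot: [0.001, 0.594, 0.805, 0.0]
wrist_force: [0.6, 0.3, 0.4]
opening: 0.15
```

```bash
python3 -c "
from plan import *
plan([.6315,.1845,.06],.2985,0,mm=30)"
```

```text
t 11.9 pos [ 0.6325  0.1852 -0.0038] d mm [-1.  -0.7 63.8] rv deg [0.09 0.05 0.05] q6 -0.19 F [0.6 0.3 0.4] open 0.15
-0.001 -0.002 -0.106 0 0 0 0; -0.001 -0.002 -0.106 0 0 0 0; -0.001 -0.002 -0.106 0 0 0 0
```

Emit:
arm_command --motion "0 -0.002 -0.12 0 0 0 0; 0 -0.001 -0.15 0 0 0 0; 0 0 -0.14 0 0 0 0; 0 0 0 0 0 0 0; 0 0 0 0 0 0 0"

```text
time_s: 12.32
eef_pos: [0.6296, 0.1846, 0.0791]
eef_rot: [-0.001, 0.594, 0.805, -0.001]
wrist_force: [-0.5, 0.2, -1.4]
opening: 0.147
```

```bash
python3 -c "
from plan import *
plan([.5537,-.1201,.08],-.0134,0,mm=30)"
```

```text
t 12.32 pos [0.6296 0.1846 0.0791] d mm [ -75.9 -304.7    0.9] rv deg [-0.22  0.02 17.9 ] q6 -0.19 F [-0.5  0.2 -1.4] open 0.147
-0.122 -0.074 0 0 0 0.027 0; -0.124 -0.07 0 0 0 0.027 0; -0.126 -0.067 0 0 0 0.027 0; -0.128 -0.063 0 0 0 0.027 0; -0.13 -0.059 0 0 0 0.027 0; -0.131 -0.056 0 0 0 0.027 0; -0.133 -0.052 0 0 0 0.027 0; -0.134 -0.048 0 0 0 0.027 0; -0.136 -0.044 0 0 0 0.027 0; -0.137 -0.04 0 0 0 0.027 0
-0.138 -0.037 0 0 0 0.027 0
```

Emit:
arm_command --motion "-0.122 -0.074 -0.005 0 0 0.027 0; -0.124 -0.07 -0.005 0 0 0.027 0; -0.126 -0.067 -0.005 0 0 0.027 0; -0.128 -0.063 -0.005 0 0 0.027 0; -0.13 -0.059 -0.005 0 0 0.027 0; -0.131 -0.056 -0.005 0 0 0.027 0; -0.133 -0.052 -0.005 0 0 0.027 0; -0.134 -0.048 -0.005 0 0 0.027 0; -0.1 -0.035 0 0 0 0.027 0; 0 0 0 0 0 0 0"

```text
time_s: 13.15
eef_pos: [0.5614, -0.064, 0.0794]
eef_rot: [-0.004, 0.694, 0.72, -0.003]
wrist_force: [-0.4, -0.1, -0.2]
opening: 0.147
```

```bash
python3 -c "
from plan import *
plan([.5537,-.1201,.07],-.0134,0,mm=30)"
```

```text
t 13.15 pos [ 0.5614 -0.064   0.0794] d mm [ -7.7 -56.1  -9.4] rv deg [-0.61 -0.1   2.92] q6 -0.36 F [-0.4 -0.1 -0.2] open 0.147
-0.139 -0.024 0.023 -0.005 -0.001 0.024 0; -0.14 -0.021 0.023 -0.005 -0.001 0.024 0
```

Emit:
arm_command --motion "-0.13 -0.024 0 -0.005 -0.001 0.024 0; -0.13 -0.021 0.01 -0.005 -0.001 0.024 0; 0 0 0 0 0 0 0; 0 0 0 0 0 0 0"

```text
time_s: 13.48
eef_pos: [0.5514, -0.1169, 0.0738]
eef_rot: [-0.002, 0.713, 0.702, -0.0]
wrist_force: [-1.1, 0.2, -0.9]
opening: 0.142
```

```bash
python3 -c "
from plan import *
plan([.5537,-.1201,.05],-.0134,0,mm=30)"
```

```text
t 13.48 pos [ 0.5514 -0.1169  0.0738] d mm [  2.3  -3.2 -23.8] rv deg [-0.21 -0.15 -0.14] q6 -0.4 F [-1.1  0.2 -0.9] open 0.142
-0.016 0.012 0.119 -0.004 -0.002 -0.002 0
```

Emit:
arm_command --motion "-0.016 0.012 0.06 -0.004 -0.002 -0.002 0; 0 0 0.06 0 0 0 0; 0 0 0 0 0 0 0; 0 0 0 0 0 0 0"

```text
time_s: 13.82
eef_pos: [0.5535, -0.1164, 0.047]
eef_rot: [-0.002, 0.711, 0.703, 0.0]
wrist_force: [-0.1, 0.3, -1.1]
opening: 0.148
```

```bash
python3 -c "
from plan import *
plan([.5537,-.1201,.027],-.0134,0,mm=30)
from h import *
p=get_obs()['eef_pos']
c=snap('scene','s7'); np.savez('scene7.npz',**{k:np.array(v) for k,v in c.items()})
from ov import *
wire(load('scene7.npz'),'small',[p[0]-.0014,p[1]+.0003-.0022,-.0134],p[2]+.0038,(190,195,275,260),9,'pics/w7.png')
"
```

```text
t 13.82 pos [ 0.5535 -0.1164  0.047 ] d mm [  0.2  -3.7 -20. ] rv deg [-0.09 -0.16  0.17] q6 -0.41 F [-0.1  0.3 -1.1] open 0.148
-0.019 0.001 0.1 -0.002 -0.003 0.003 0
```

View pics/w7.png

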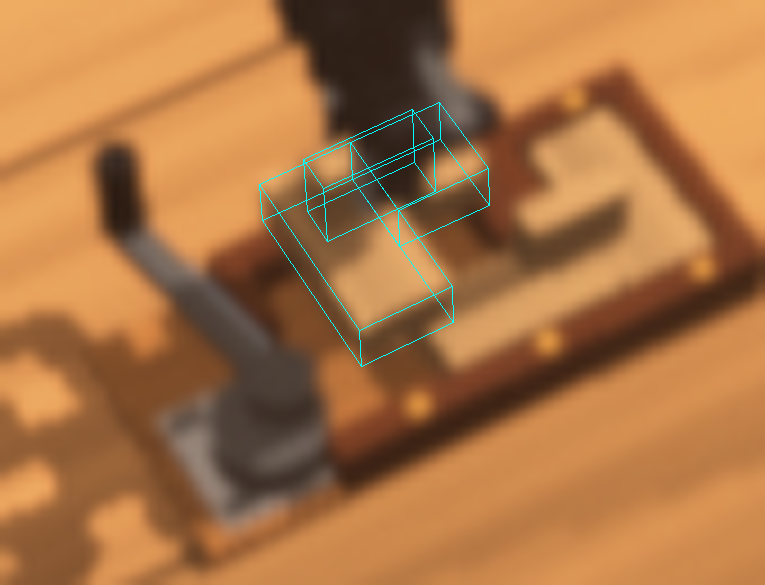

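Emit:
arm_command --motion "-0.02 0.001 0.04 -0.002 -0.003 0.003 0; -0.004 0 0.05 0 0 0 0; 0 0 0 0 0 0 0; 0 0 0 0 0 0 0"

```text
time_s: 14.2
eef_pos: [0.5541, -0.1198, 0.0278]
eef_rot: [0.001, 0.711, 0.703, 0.0]
wrist_force: [-0.2, -0.0, -0.4]
opening: 0.149
```

```bash
python3 -c "
from plan import *
plan([.5537,-.1201,.024],-.0134,0,mm=30)"
```

```text
t 14.2 pos [ 0.5541 -0.1198  0.0278] d mm [-0.4 -0.3 -3.8] rv deg [0.06 0.04 0.13] q6 -0.41 F [-0.2 -0.  -0.4] open 0.149
-0.001 -0.002 0.019 0.001 0.001 0.002 0
```

Emit:
arm_command --motion "-0.002 -0.002 0.03 0.001 0.001 0.002 0; -0.001 0 0.03 0 0 0 0; 0 0 0 0 0 0 0; 0 0 0 0 0 0 0"

```text
time_s: 14.53
eef_pos: [0.5538, -0.1206, 0.0146]
eef_rot: [-0.0, 0.712, 0.702, 0.0]
wrist_force: [0.6, -0.3, 0.2]
opening: 0.143
```

```bash
python3 -c "
from plan import *
plan([.5537,-.1201,.0025],-.0134,0,mm=30)"
```

```text
t 14.53 pos [ 0.5538 -0.1206  0.0146] d mm [ -0.1   0.5 -12.1] rv deg [-0.   -0.03 -0.02] q6 -0.41 F [ 0.6 -0.3  0.2] open 0.143
0.002 0 0.06 0 -0.001 0 0
```

Emit:
arm_command --motion "0.002 0 0.025 0 0 0 0; 0 0 0.025 0 0 0 0; 0 0 0 0 0 0 0; 0 0 0 0 0 0 0"

```text
time_s: 14.87
eef_pos: [0.554, -0.1203, 0.0038]
eef_rot: [0.0, 0.712, 0.702, 0.0]
wrist_force: [-1.3, -0.8, -0.3]
opening: 0.147
```

```bash
python3 -c "
from plan import *
plan([.5537,-.1201,.0025],-.0134,0,mm=30)"
```

```text
t 14.87 pos [ 0.554  -0.1203  0.0038] d mm [-0.3  0.2 -1.3] rv deg [ 0.03 -0.02 -0.03] q6 -0.41 F [-1.3 -0.8 -0.3] open 0.147
0.001 -0.001 0.006 0 0 -0.001 0
```

Emit:
arm_command --motion "0.001 -0.001 0.006 0 0 0 0; 0 0 0 0 0 0 0; 0 0 0 0 0 0 0.25; 0 0 0 0 0 0 0.3; 0 0 0 0 0 0 0.3"

```text
time_s: 15.28
eef_pos: [0.5542, -0.1203, 0.0029]
eef_rot: [0.0, 0.712, 0.702, 0.0]
wrist_force: [0.4, 0.6, -0.1]
opening: 0.302
```

Emit:
arm_command --motion "0 0 -0.11 0 0 0 0.3; 0 0 -0.14 0 0 0 0.3; 0 0 -0.14 0 0 0 0.4; 0 0 0 0 0 0 0.4; 0 0 0 0 0 0 0.4"

```text
time_s: 15.7
eef_pos: [0.5531, -0.1199, 0.0833]
eef_rot: [-0.001, 0.712, 0.702, -0.0]
wrist_force: [-0.5, -0.3, -0.2]
opening: 0.397
```

```bash
python3 -c "
from plan import *
plan([.49,-.178,.08],.5,.4,mm=30)
from h import *
c=snap('scene','s8'); np.savez('scene8.npz',**{k:np.array(v) for k,v in c.items()})
from ov import *
wire(load('scene8.npz'),'small',[.5540-.0014,-.1203+.0003-.0022,-.0134],.006,(190,195,275,260),9,'pics/w8.png',boxes=[0,1])
"
```

```text
t 15.7 pos [ 0.5531 -0.1199  0.0833] d mm [-63.1 -58.1  -3.3] rv deg [ -0.05  -0.08 -29.45] q6 -0.41 F [-0.5 -0.3 -0.2] open 0.397
-0.059 -0.062 0.003 0 0 -0.098 0.4; -0.052 -0.068 0.003 0 0 -0.098 0.4; -0.045 -0.073 0.003 0 0 -0.098 0.4; -0.037 -0.077 0.003 0 0 -0.098 0.4; -0.029 -0.081 0.003 0 0 -0.098 0.4
```

View pics/w8.png

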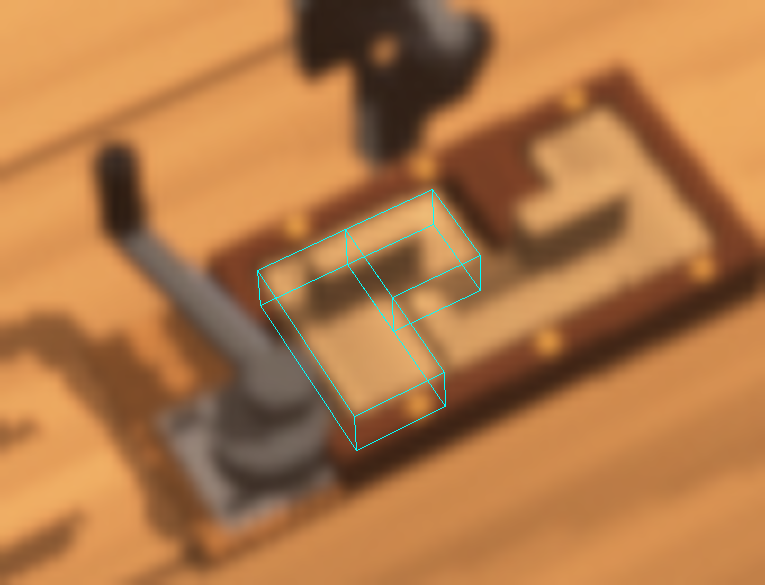

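```bash
cat > grip.py <<'E'
from fit import *
def gripfit(cam,g0,thr=60,s=6,fn=None,r=10):
    u0=proj(cam,[[g0[0],g0[1],.054]])[0].astype(int); x0,y0=u0-r; 
    im=cam['img'][y0:y0+2*r,x0:x0+2*r]; big=cv2.resize(im,None,fx=s,fy=s,interpolation=cv2.INTER_CUBIC).astype(float)
    m=big.max(2)
    th=np.linspace(0,2*np.pi,24)
    def mask(v):
        P=np.array([[v[0]+.008*np.cos(t),v[1]+.008*np.sin(t),z] for t in th for z in (.036,.072)])
        u=(proj(cam,P)-[x0,y0]+.5)*s-.5; h=cv2.convexHull(u.astype(np.float32)); k=np.zeros(m.shape,np.uint8)
        cv2.fillConvexPoly(k,(h[:,0]*16).round().astype(np.int32),255,shift=4); return k
    def cost(v):
        k=mask(v)>0; return -(thr-np.minimum(m,2*thr))[k].mean() if 0 else (np.minimum(m,120)-thr)[k].sum()
    best=min(((cost((g0[0]+a,g0[1]+b)),a,b) for a in np.arange(-.01,.0101,.001) for b in np.arange(-.01,.0101,.001)))
    v=np.array([g0[0]+best[1],g0[1]+best[2]])
    if fn:
        o=big.clip(0,255).astype(np.uint8)[:,:,::-1].copy(); c,_=cv2.findContours(mask(v),0,1); cv2.drawContours(o,c,-1,(255,255,0),1); cv2.imwrite(fn,cv2.resize(o,None,fx=2,fy=2))
    return v,best[0]
if __name__=='__main__':
    for n in ('top0','scene0','scene8'):
        print(n,gripfit(load(n+'.npz'),(.492,-.178),fn=f'pics/g_{n}.png'))
E
python3 grip.py; python3 -c "
import cv2,numpy as np
cv2.imwrite('pics/g.png',np.hstack([cv2.imread(f'pics/g_{n}.png') for n in ('top0','scene0','scene8')]))"
```

```text
top0 (array([ 0.496, -0.179]), np.float64(-33168.0))
scene0 (array([ 0.497, -0.182]), np.float64(49768.0))
scene8 (array([ 0.497, -0.182]), np.float64(52917.0))
```

View pics/g.png

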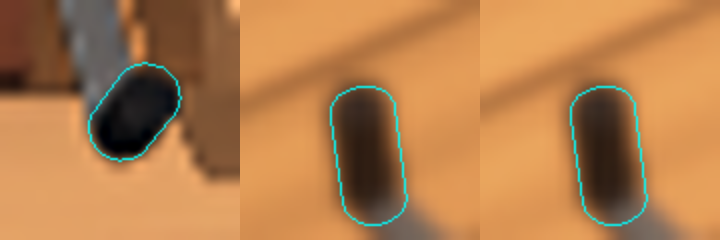

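```bash
python3 - <<'E'
from fit import *
T=load('top6.npz'); b=np.array([.5633,-.0784]); a=-.0134
c,s=np.cos(a),np.sin(a)
def loc(u,v,z):
    P=pix2z(T,u,v,z)[:2]-b; return (np.array([P[0]*c+P[1]*s,-P[0]*s+P[1]*c])*1e3).round(1)
w6=lambda x,y:(240+x/7-.5+.07,140+y/7-.43)
print('plate right edge',loc(*w6(593,140),.008),loc(*w6(596,245),.008))
print('plate lower left',loc(*w6(487,247),.008))
print('board end',loc(*w6(613,330),.006), loc(*w6(613,330),.0))
for z in (.03,.036,.045,.05): print('hub',z,loc(*w6(537,165),z))
a=cv2.imread('pics/t6.png')[145:205,295:340]; cv2.imwrite('pics/t6h.png',cv2.resize(a,None,fx=10,fy=10,interpolation=cv2.INTER_CUBIC))
E
```

```text
plate right edge [  41.3 -125.2] [  -7.3 -123.1]
plate lower left [ -6.7 -74.7]
board end [ -45.7 -128.3] [ -44.3 -129.6]
hub 0.03 [ 23.7 -95.3]
hub 0.036 [ 21.9 -94.2]
hub 0.045 [ 19.1 -92.6]
hub 0.05 [ 17.6 -91.7]
```

View pics/t6h.png

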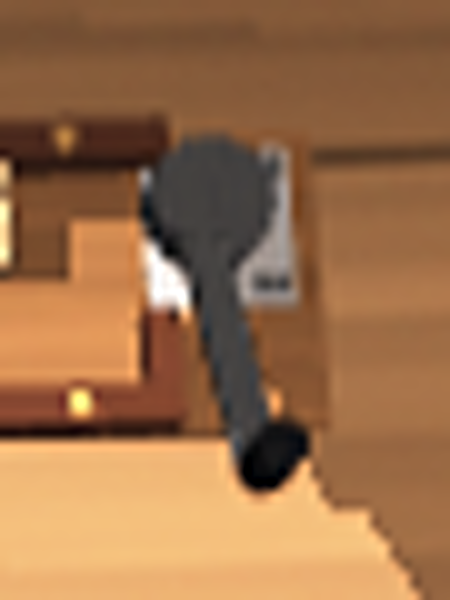

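```bash
python3 - <<'E'
from plan import *
plan([.4965,-.1793,.08],-1.396,.35,mm=30)
from fit import *
T=load('top6.npz'); print(pix2z(T,364.7,114.7,.06),pix2z(T,404,215,.005))
E
```

```text
t 15.75 pos [ 0.5538 -0.1202  0.0837] d mm [-57.3 -59.1  -3.7] rv deg [-1.000e-02 -3.000e-02  7.918e+01] q6 -0.41 F [ 1.3 -0.4  0.3] open 0.403
-0.023 -0.022 0.001 0 0 0.102 0.35; -0.025 -0.019 0.001 0 0 0.102 0.35; -0.027 -0.016 0.001 0 0 0.102 0.35; -0.029 -0.013 0.001 0 0 0.102 0.35; -0.03 -0.01 0.001 0 0 0.102 0.35; -0.031 -0.007 0.001 0 0 0.102 0.35; -0.031 -0.004 0.001 0 0 0.102 0.35; -0.032 0 0.001 0 0 0.102 0.35; -0.032 0.003 0.001 0 0 0.102 0.35; -0.031 0.006 0.001 0 0 0.102 0.35
-0.03 0.01 0.001 0 0 0.102 0.35; -0.029 0.013 0.001 0 0 0.102 0.35; -0.027 0.016 0.001 0 0 0.102 0.35
[ 0.72496294 -0.32945891  0.06      ] [ 0.41752319 -0.43398637  0.005     ]
```

Bowl centre (0.72,-0.33) and spatula are well clear of the lever sweep.

Emit:
arm_command --motion "-0.023 -0.022 0 0 0 0.102 0.35; -0.025 -0.019 0 0 0 0.102 0.35; -0.027 -0.016 0 0 0 0.102 0.35; -0.029 -0.013 0 0 0 0.102 0.35; -0.03 -0.01 0 0 0 0.102 0.35; -0.031 -0.007 0 0 0 0.102 0.35; -0.031 -0.004 0 0 0 0.102 0.35; -0.032 0 0 0 0 0.102 0.35; -0.032 0.003 0 0 0 0.102 0.35; -0.031 0.006 0 0 0 0.102 0.35"

```text
time_s: 16.58
eef_pos: [0.5028, -0.1632, 0.0742]
eef_rot: [-0.004, 0.976, 0.219, -0.004]
wrist_force: [-0.2, -0.2, -0.2]
opening: 0.349
```

Emit:
arm_command --motion "-0.03 0.01 0 0 0 0.102 0.35; -0.029 0.013 0 0 0 0.102 0.35; 0 0 0 0 0 0 0.35; 0 0 0 0 0 0 0.35"

```text
time_s: 16.92
eef_pos: [0.49, -0.1715, 0.0699]
eef_rot: [-0.006, 0.994, 0.107, -0.008]
wrist_force: [-0.0, 0.9, 0.2]
opening: 0.351
```

```bash
python3 - <<'E'
from plan import *
plan([.4965,-.1793,.06],-1.396,.35,mm=30)
E
```

```text
t 16.92 pos [ 0.49   -0.1715  0.0699] d mm [ 6.5 -7.8 -9.9] rv deg [-0.76  0.8   2.27] q6 0.79 F [-0.   0.9  0.2] open 0.351
0.024 0.046 0.049 -0.013 0.013 0.038 0.35
```

Emit:
arm_command --motion "0.022 0.042 0.03 -0.013 0.013 0.038 0.35; 0 0 0 0 0 0 0.35; 0 0 0 0 0 0 0.35"

```text
time_s: 17.17
eef_pos: [0.4958, -0.1778, 0.0623]
eef_rot: [-0.001, 0.996, 0.091, -0.001]
wrist_force: [-0.9, -0.0, 0.5]
opening: 0.349
```

```bash
python3 - <<'E'
from plan import *
plan([.4965,-.1793,.012],-1.396,.35,mm=30)
from h import *
c=snap('scene','s9'); np.savez('scene9.npz',**{k:np.array(v) for k,v in c.items()})
c=snap('top','t9'); np.savez('top9.npz',**{k:np.array(v) for k,v in c.items()})
a=cv2.imread('pics/s9.png')[160:260,170:270];b=cv2.imread('pics/t9.png')[120:220,250:350]
cv2.imwrite('pics/h9.png',cv2.resize(np.hstack([a,b]),None,fx=4,fy=4,interpolation=cv2.INTER_CUBIC))
E
```

```text
t 17.17 pos [ 0.4958 -0.1778  0.0623] d mm [  0.7  -1.5 -50.3] rv deg [-0.08  0.1   0.47] q6 0.82 F [-0.9 -0.   0.5] open 0.349
0.001 0.004 0.126 -0.001 0.001 0.004 0.35; 0.001 0.004 0.126 -0.001 0.001 0.004 0.35
```

View pics/h9.png

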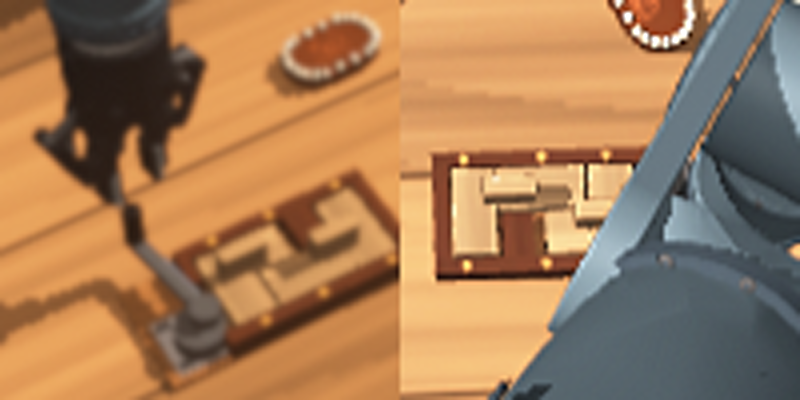

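Emit:
arm_command --motion "0.001 0.004 0.11 -0.001 0.001 0.004 0.35; 0.001 0.004 0.1 -0.001 0.001 0.004 0.35; 0 0 0 0 0 0 0.35; 0 0 0 0 0 0 0.35"

```text
time_s: 17.6
eef_pos: [0.4984, -0.1791, 0.0216]
eef_rot: [0.001, 0.996, 0.09, 0.002]
wrist_force: [0.4, 0.3, 0.4]
opening: 0.351
```

```bash
python3 - <<'E'
from plan import *
plan([.4965,-.1793,.012],-1.396,.35,mm=30)
from h import *
c=snap('scene','s10')
a=cv2.imread('pics/s10.png')[160:260,170:270]
cv2.imwrite('pics/h10.png',cv2.resize(a,None,fx=6,fy=6,interpolation=cv2.INTER_CUBIC))
E
```

```text
t 17.6 pos [ 0.4984 -0.1791  0.0216] d mm [-1.9 -0.2 -9.6] rv deg [ 0.17 -0.17  0.33] q6 0.82 F [0.4 0.3 0.4] open 0.351
-0.009 -0.001 0.048 0.003 -0.003 0.006 0.35
```

View pics/h10.png

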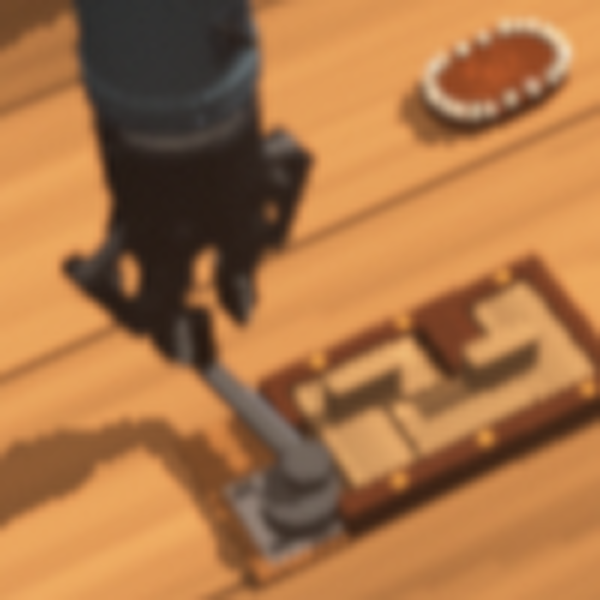

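Emit:
arm_command --motion "-0.009 -0.001 0.045 0.003 -0.003 0.006 0.3; 0 0 0 0 0 0 0.25; 0 0 0 0 0 0 0.2; 0 0 0 0 0 0 0.2"

```text
time_s: 17.98
eef_pos: [0.4982, -0.1802, 0.015]
eef_rot: [0.001, 0.996, 0.088, 0.001]
wrist_force: [-0.5, 0.0, 0.5]
opening: 0.199
```

```bash
python3 - <<'E'
from plan import *
plan([.4965,-.1793,.012],-1.396,.35,mm=30)
from h import *
c=snap('scene','s11')
a=cv2.imread('pics/s11.png')[160:260,170:270]
cv2.imwrite('pics/h11.png',cv2.resize(a,None,fx=6,fy=6,interpolation=cv2.INTER_CUBIC))
E
```

```text
t 17.98 pos [ 0.4982 -0.1802  0.015 ] d mm [-1.7  0.9 -3. ] rv deg [ 0.14 -0.14  0.03] q6 0.82 F [-0.5  0.   0.5] open 0.199
-0.007 -0.006 0.015 0.002 -0.002 0 0.35
```

View pics/h11.png

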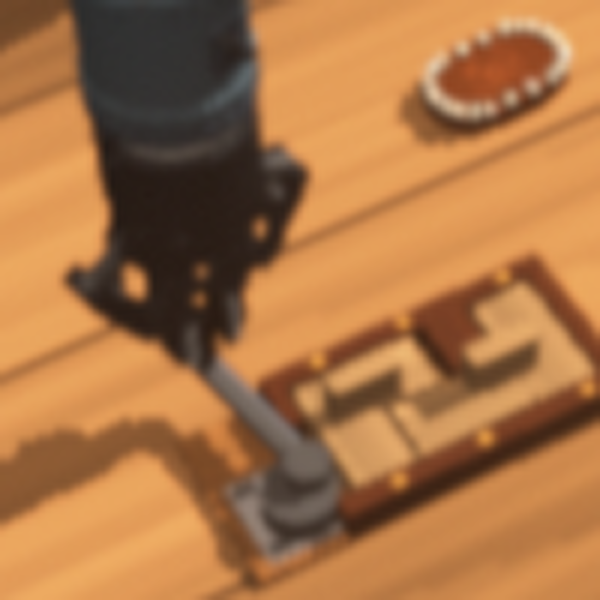

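```bash
cat > arc.py <<'E'
import sys
from plan import *
PIV=np.array([.580,-.1645]); RAD=.085; Z=.013
def arc(phi_end,n,grip):
    o=get_obs(); w,x,y,z=o['eef_rot']; R=Ro.from_quat([x,y,z,w]); p=np.array(o['eef_pos'])
    d=p[:2]-PIV; ph=np.degrees(np.arctan2(d[1],d[0]))%360
    F=np.array(o['wrist_force']); t=np.array([-np.sin(np.radians(ph)),np.cos(np.radians(ph)),0]); r=np.array([np.cos(np.radians(ph)),np.sin(np.radians(ph)),0])
    print('t',round(o['time_s'],2),'p',p.round(4),'phi',ph.round(2),'rad',(np.linalg.norm(d)*1e3).round(1),'theta~',np.radians(ph+.77-185).round(3),'Ftan',(F@t).round(2),'Frad',(F@r).round(2),'Fz',F[2].round(1),'open',round(o['opening'],3))
    rows=[]
    for i in range(1,n+1):
        q=ph+(phi_end-ph)*i/n; a=np.radians(q)
        tp=np.r_[PIV+RAD*np.array([np.cos(a),np.sin(a)]),Z]
        # tool y = -(tangent)  (currently -80deg for phi=190)
        yv=np.array([np.sin(a),-np.cos(a),0]); 
        Y=R.as_matrix()[:,1]
        if i==1: sg=np.sign(Y@yv)
        yv=yv*sg; zv=np.array([0,0,-1.]); tR=Ro.from_matrix(np.c_[np.cross(yv,zv),yv,zv])
        s=R.inv().apply(tp-p)/.2; v=(R.inv()*tR).as_rotvec()/(np.pi/3)
        rows.append(' '.join(f'{k:.3f}' for k in list(s)+list(v))+f' {grip}'); p,R=tp,tR
    print('; '.join(rows))
if __name__=='__main__': arc(float(sys.argv[1]),int(sys.argv[2]),sys.argv[3])
E
python3 arc.py 206 5 0.2
```

```text
t 18.03 p [ 0.4983 -0.1803  0.0151] phi 190.96 rad 83.2 theta~ 0.117 Ftan 0.14 Frad 0.76 Fz -0.4 open 0.2
-0.008 0.022 0.011 0.003 -0.003 -0.065 0.2; 0.001 0.022 0.000 0.000 0.000 -0.050 0.2; 0.001 0.022 0.000 0.000 0.000 -0.050 0.2; 0.001 0.022 0.000 0.000 0.000 -0.050 0.2; 0.001 0.022 0.000 0.000 0.000 -0.050 0.2
```

Emit:
arm_command --motion "-0.008 0.022 0.01 0.003 -0.003 -0.065 0.2; 0.001 0.022 0 0 0 -0.05 0.2; 0.001 0.022 0 0 0 -0.05 0.2; 0.001 0.022 0 0 0 -0.05 0.2; 0.001 0.022 0 0 0 -0.05 0.2"

```text
time_s: 18.45
eef_pos: [0.5024, -0.1982, 0.0136]
eef_rot: [-0.003, 0.973, 0.23, -0.001]
wrist_force: [-1.4, 2.1, 0.7]
opening: 0.204
```

```bash
python3 arc.py 222 6 0.2
```

```text
t 18.45 p [ 0.5024 -0.1982  0.0136] phi 203.46 rad 84.6 theta~ 0.336 Ftan -2.52 Frad 0.48 Fz 0.7 open 0.204
-0.002 0.023 0.003 -0.007 0.001 0.002 0.2; 0.001 0.023 0.000 0.000 0.000 -0.052 0.2; 0.001 0.023 0.000 0.000 0.000 -0.052 0.2; 0.001 0.023 0.000 0.000 0.000 -0.052 0.2; 0.001 0.023 0.000 0.000 0.000 -0.052 0.2; 0.001 0.023 0.000 0.000 0.000 -0.052 0.2
```

Emit:
arm_command --motion "-0.002 0.023 0.003 -0.007 0.001 0.002 0.2; 0.001 0.023 0 0 0 -0.052 0.2; 0.001 0.023 0 0 0 -0.052 0.2; 0.001 0.023 0 0 0 -0.052 0.2; 0.001 0.023 0 0 0 -0.052 0.2; 0.001 0.023 0 0 0 -0.052 0.2"

```text
time_s: 18.95
eef_pos: [0.5153, -0.2198, 0.013]
eef_rot: [-0.002, 0.932, 0.361, -0.001]
wrist_force: [-2.6, 1.5, 1.9]
opening: 0.198
```

```bash
python3 arc.py 236 6 0.2
python3 - <<'E'
from h import *
c=snap('scene','s12'); np.savez('scene12.npz',**{k:np.array(v) for k,v in c.items()})
c=snap('top','t12'); np.savez('top12.npz',**{k:np.array(v) for k,v in c.items()})
a=cv2.imread('pics/s12.png')[160:260,170:270];b=cv2.imread('pics/t12.png')[120:220,250:350]
cv2.imwrite('pics/h12.png',cv2.resize(np.hstack([a,b]),None,fx=4,fy=4,interpolation=cv2.INTER_CUBIC))
E
```

```text
t 18.95 p [ 0.5153 -0.2198  0.013 ] phi 220.53 rad 85.1 theta~ 0.633 Ftan -2.81 Frad 1.01 Fz 1.9 open 0.198
0.000 0.019 -0.000 -0.005 0.001 -0.013 0.2; 0.000 0.019 0.000 0.000 0.000 -0.043 0.2; 0.000 0.019 0.000 0.000 0.000 -0.043 0.2; 0.000 0.019 0.000 0.000 0.000 -0.043 0.2; 0.000 0.019 0.000 0.000 0.000 -0.043 0.2; 0.000 0.019 0.000 0.000 0.000 -0.043 0.2
```

View pics/h12.png

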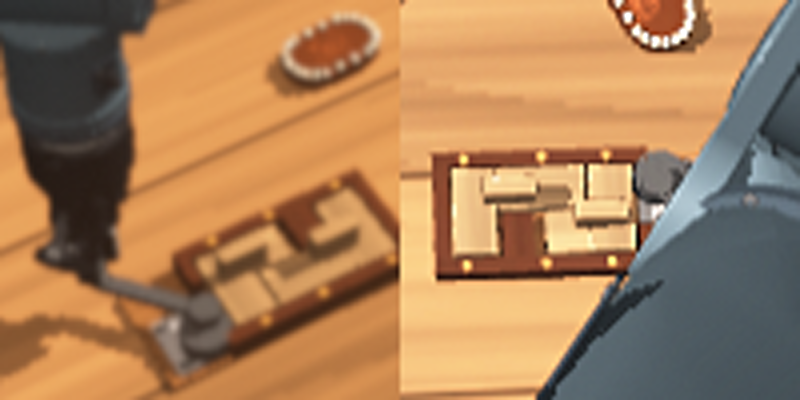

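Emit:
arm_command --motion "0 0.019 0 -0.005 0.001 -0.013 0.2; 0 0.019 0 0 0 -0.043 0.2; 0 0.019 0 0 0 -0.043 0.2; 0 0.019 0 0 0 -0.043 0.2; 0 0.019 0 0 0 -0.043 0.2; 0 0.019 0 0 0 -0.043 0.2"

```text
time_s: 19.55
eef_pos: [0.5313, -0.2343, 0.0129]
eef_rot: [-0.0, 0.884, 0.468, -0.0]
wrist_force: [-2.4, 1.3, 1.4]
opening: 0.199
```

```bash
python3 arc.py 247 6 0.2
```

```text
t 19.55 p [ 0.5313 -0.2343  0.0129] phi 235.09 rad 85.1 theta~ 0.888 Ftan -2.7 Frad 0.25 Fz 1.4 open 0.199
0.000 0.015 -0.000 -0.001 -0.000 -0.021 0.2; 0.000 0.015 0.000 0.000 0.000 -0.033 0.2; 0.000 0.015 0.000 0.000 0.000 -0.033 0.2; 0.000 0.015 0.000 0.000 0.000 -0.033 0.2; 0.000 0.015 0.000 0.000 0.000 -0.033 0.2; 0.000 0.015 0.000 0.000 0.000 -0.033 0.2
```

Emit:
arm_command --motion "0 0.015 0 0 0 -0.021 0.2; 0 0.015 0 0 0 -0.033 0.2; 0 0.015 0 0 0 -0.033 0.2; 0 0.015 0 0 0 -0.033 0.2; 0 0.015 0 0 0 -0.033 0.2; 0 0.015 0 0 0 -0.033 0.2"

```text
time_s: 20.05
eef_pos: [0.5465, -0.2428, 0.0129]
eef_rot: [-0.001, 0.834, 0.552, -0.001]
wrist_force: [-2.5, 1.3, 1.8]
opening: 0.203
```

```bash
python3 arc.py 251 4 0.2
```

```text
t 20.05 p [ 0.5465 -0.2428  0.0129] phi 246.82 rad 85.1 theta~ 1.092 Ftan -2.83 Frad -0.17 Fz 1.8 open 0.203
0.001 0.008 -0.000 -0.002 -0.000 -0.015 0.2; 0.000 0.008 0.000 0.000 0.000 -0.017 0.2; 0.000 0.008 0.000 0.000 0.000 -0.017 0.2; 0.000 0.008 0.000 0.000 0.000 -0.017 0.2
```

Emit:
arm_command --motion "0.001 0.008 0 -0.002 0 -0.015 0.2; 0 0.008 0 0 0 -0.017 0.2; 0 0.008 0 0 0 -0.017 0.2; 0 0.008 0 0 0 -0.017 0.2"

```text
time_s: 20.38
eef_pos: [0.5524, -0.2451, 0.0129]
eef_rot: [-0.0, 0.814, 0.581, -0.0]
wrist_force: [-2.0, 1.0, 0.6]
opening: 0.199
```

```bash
python3 arc.py 254 3 0.2
```

```text
t 20.38 p [ 0.5524 -0.2451  0.0129] phi 251.11 rad 85.2 theta~ 1.167 Ftan -2.26 Frad -0.27 Fz 0.6 open 0.199
0.001 0.007 -0.000 -0.001 0.000 -0.018 0.2; 0.000 0.007 0.000 0.000 0.000 -0.016 0.2; 0.000 0.007 0.000 0.000 0.000 -0.016 0.2
```

Emit:
arm_command --motion "0.001 0.007 0 -0.001 0 -0.018 0.2; 0 0.007 0 0 0 -0.016 0.2; 0 0.007 0 0 0 -0.016 0.2"

```text
time_s: 20.63
eef_pos: [0.5567, -0.2463, 0.0129]
eef_rot: [0.0, 0.797, 0.604, -0.0]
wrist_force: [-2.2, 2.0, 0.9]
opening: 0.197
```

```bash
python3 arc.py 256 2 0.2
python3 - <<'E'
from h import *
c=snap('scene','s13'); np.savez('scene13.npz',**{k:np.array(v) for k,v in c.items()})
c=snap('top','t13'); np.savez('top13.npz',**{k:np.array(v) for k,v in c.items()})
a=cv2.imread('pics/s13.png')[170:255,190:280];b=cv2.imread('pics/t13.png')[145:215,250:335]
cv2.imwrite('pics/h13a.png',cv2.resize(a,None,fx=7,fy=7,interpolation=cv2.INTER_CUBIC))
cv2.imwrite('pics/h13b.png',cv2.resize(b,None,fx=7,fy=7,interpolation=cv2.INTER_CUBIC))
E
```

```text
t 20.63 p [ 0.5567 -0.2463  0.0129] phi 254.07 rad 85.1 theta~ 1.219 Ftan -2.69 Frad -1.36 Fz 0.9 open 0.197
0.000 0.007 -0.000 0.000 0.001 -0.013 0.2; 0.000 0.007 0.000 0.000 0.000 -0.016 0.2
```

View pics/h13a.png

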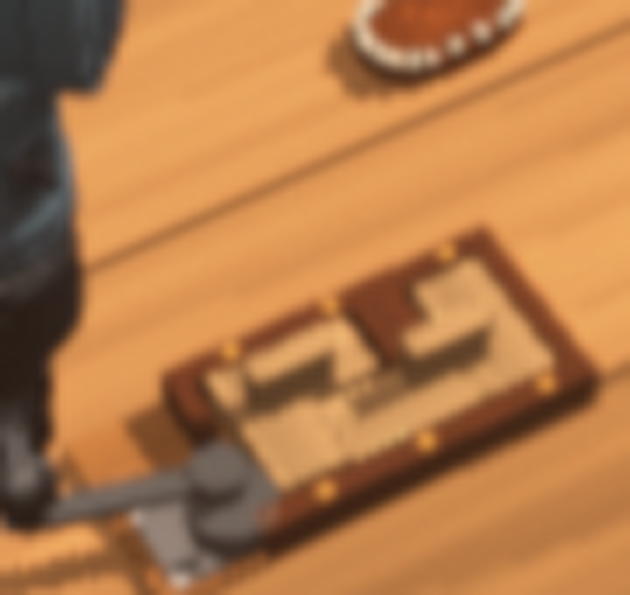

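View pics/h13b.png

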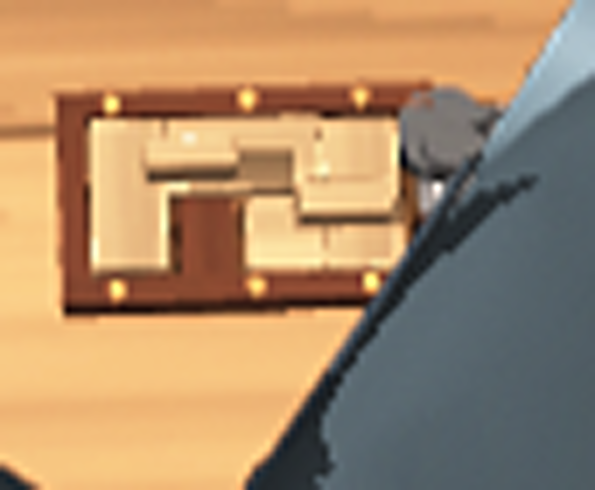

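Emit:
arm_command --motion "0 0.007 0 0 0 -0.013 0.2; 0 0.007 0 0 0 -0.016 0.2"

```text
time_s: 20.9
eef_pos: [0.5595, -0.2471, 0.0129]
eef_rot: [0.0, 0.788, 0.616, -0.0]
wrist_force: [-1.8, 1.1, 1.7]
opening: 0.198
```

```bash
python3 arc.py 259 2 0.2
```

```text
t 20.9 p [ 0.5595 -0.2471  0.0129] phi 256.09 rad 85.1 theta~ 1.254 Ftan -2.04 Frad -0.65 Fz 1.7 open 0.198
0.001 0.011 -0.000 0.000 0.001 -0.025 0.2; 0.000 0.011 0.000 0.000 0.000 -0.024 0.2
```

Emit:
arm_command --motion "0 0.007 0 0 0 -0.016 0.2; 0 0.007 0 0 0 -0.016 0.2"

```text
time_s: 21.07
eef_pos: [0.5624, -0.2477, 0.0129]
eef_rot: [0.0, 0.776, 0.63, -0.0]
wrist_force: [-2.6, 1.0, 1.6]
opening: 0.201
```

```bash
python3 arc.py 261 2 0.2
```

```text
t 21.07 p [ 0.5624 -0.2477  0.0129] phi 258.08 rad 85.1 theta~ 1.289 Ftan -2.79 Frad -0.45 Fz 1.6 open 0.201
0.000 0.011 -0.000 0.000 0.000 -0.023 0.2; 0.000 0.011 0.000 0.000 0.000 -0.024 0.2
```

Emit:
arm_command --motion "0 0.007 0 0 0 -0.016 0.2; 0 0.007 0 0 0 -0.016 0.2"

```text
time_s: 21.23
eef_pos: [0.5654, -0.2483, 0.0129]
eef_rot: [0.0, 0.764, 0.645, -0.0]
wrist_force: [-2.2, 1.7, 1.4]
opening: 0.199
```

```bash
python3 arc.py 261 2 0.2
```

```text
t 21.23 p [ 0.5654 -0.2483  0.0129] phi 260.14 rad 85.0 theta~ 1.325 Ftan -2.44 Frad -1.27 Fz 1.4 open 0.199
0.000 0.003 -0.000 -0.000 0.000 -0.005 0.2; 0.000 0.003 0.000 0.000 0.000 -0.007 0.2
```

Emit:
arm_command --motion "0 0.007 0 0 0 -0.016 0.2; 0 0.007 0 0 0 -0.016 0.2"

```text
time_s: 21.4
eef_pos: [0.5685, -0.2487, 0.0129]
eef_rot: [0.0, 0.752, 0.659, -0.0]
wrist_force: [-3.4, 1.1, 1.2]
opening: 0.2
```

```bash
python3 arc.py 261 2 0.2; python3 - <<'E'
from h import *
c=snap('scene','s14'); np.savez('scene14.npz',**{k:np.array(v) for k,v in c.items()})
c=snap('top','t14'); np.savez('top14.npz',**{k:np.array(v) for k,v in c.items()})
b=cv2.imread('pics/t14.png')[145:215,250:335]
cv2.imwrite('pics/h14b.png',cv2.resize(b,None,fx=7,fy=7,interpolation=cv2.INTER_CUBIC))
E
```

```text
t 21.4 p [ 0.5685 -0.2487  0.0129] phi 262.24 rad 85.0 theta~ 1.362 Ftan -3.48 Frad -0.61 Fz 1.2 open 0.2
-0.000 -0.005 -0.000 -0.000 0.000 0.013 0.2; 0.000 -0.005 0.000 0.000 0.000 0.010 0.2
```

View pics/h14b.png

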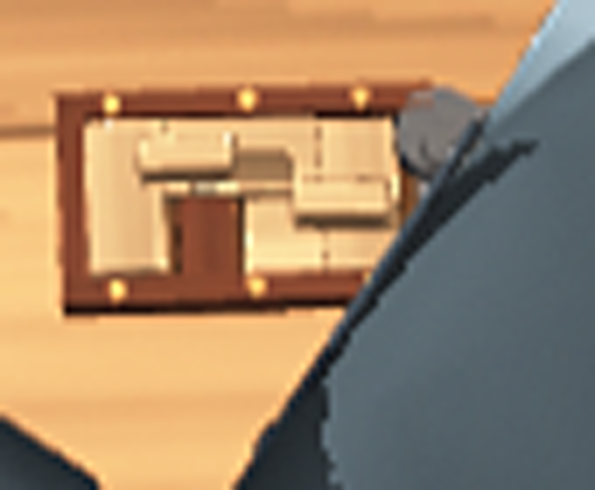

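Emit:
arm_command --motion "0 0.007 0 0 0 -0.015 0.2"

```text
time_s: 21.58
eef_pos: [0.5699, -0.2489, 0.0129]
eef_rot: [0.0, 0.747, 0.665, -0.0]
wrist_force: [-3.3, 1.0, 0.7]
opening: 0.2
```

```bash
python3 arc.py 265 2 0.2; python3 -c "
from bench import *
for i in range(4): camera('top'); print(get_obs()['wrist_force'])"
```

```text
t 21.58 p [ 0.5699 -0.2489  0.0129] phi 263.19 rad 85.0 theta~ 1.378 Ftan -3.41 Frad -0.61 Fz 0.7 open 0.2
0.000 0.007 -0.001 -0.000 0.000 -0.013 0.2; 0.000 0.007 0.000 0.000 0.000 -0.015 0.2
[-2.38892614  0.20309734  1.15579622]
[-2.1625889   0.74903459  1.3095726 ]
[-1.81058226  1.13431203  0.49788437]
[-1.63743399  1.0690567   1.14786763]
```

Emit:
arm_command --motion "0 0.007 0 0 0 -0.015 0.2"

```text
time_s: 21.87
eef_pos: [0.5712, -0.249, 0.0129]
eef_rot: [-0.0, 0.742, 0.67, -0.0]
wrist_force: [-4.6, 1.9, 2.9]
opening: 0.202
```

```bash
python3 arc.py 265 2 0.2; python3 -c "
from bench import *
for i in range(4): camera('top'); print(get_obs()['wrist_force'])"
```

```text
t 21.87 p [ 0.5712 -0.249   0.0129] phi 264.05 rad 85.0 theta~ 1.393 Ftan -4.79 Frad -1.46 Fz 2.9 open 0.202
0.000 0.004 -0.001 -0.000 0.000 -0.006 0.2; 0.000 0.004 0.000 0.000 0.000 -0.008 0.2
[-4.15722367  1.03809265  1.92862781]
[-4.55410184  0.42912943  3.37076411]
[-3.21142252  1.02485055  2.93011957]
[-3.98354618  1.17935804  2.2155906 ]
```

Emit:
arm_command --motion "0 0.006 0 0 0 -0.013 0.2"

```text
time_s: 22.15
eef_pos: [0.572, -0.2491, 0.0128]
eef_rot: [-0.0, 0.738, 0.675, -0.0]
wrist_force: [-7.2, 1.8, 4.0]
opening: 0.202
```

```bash
python3 arc.py 267 2 0.2; python3 -c "
from h import *
for i in range(3): camera('scene'); print(get_obs()['wrist_force'])
c=snap('top','t15'); np.savez('top15.npz',**{k:np.array(v) for k,v in c.items()})
c=snap('scene','s15'); np.savez('scene15.npz',**{k:np.array(v) for k,v in c.items()})
from ov import *
B=np.array([.5633,-.0784]);a=-.0134;R=np.array([[np.cos(a),-np.sin(a)],[np.sin(a),np.cos(a)]])
h=B+R@[.011,.029]; s=B+R@[-.009,-.036]
wire(load('top15.npz'),'big',[*h,a],.006,(250,145,335,215),8,'pics/o1.png')
wire(load('top15.npz'),'small',[*s,a],.006,(250,145,335,215),8,'pics/o2.png')
"
```

```text
t 22.15 p [ 0.572  -0.2491  0.0128] phi 264.61 rad 85.0 theta~ 1.403 Ftan -7.37 Frad -1.14 Fz 4.0 open 0.202
-0.000 0.009 -0.001 -0.001 0.000 -0.014 0.2; 0.000 0.009 0.000 0.000 0.000 -0.020 0.2
[-4.40782162  1.10287979  2.85950283]
[-5.22624095  1.98400443  4.38953214]
[-5.66667393  1.8235268   3.36236163]
```

View pics/o1.png

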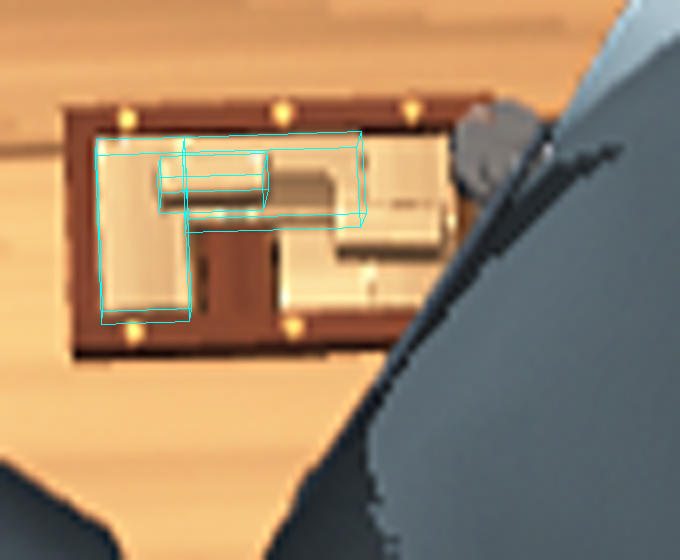

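View pics/o2.png

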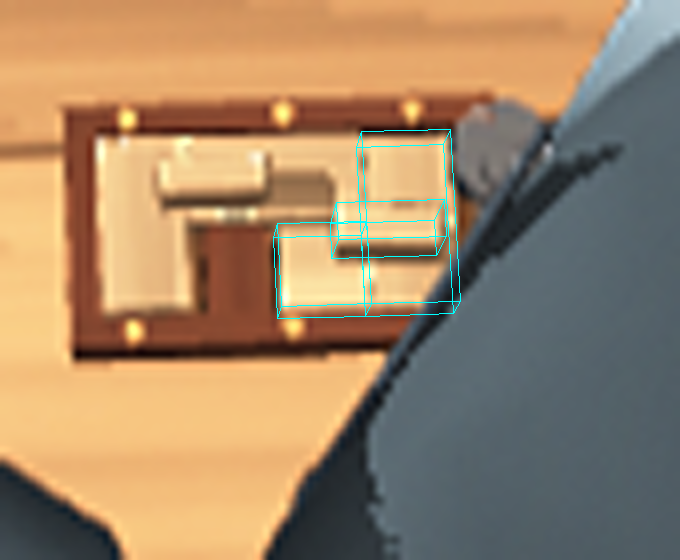

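Emit:
arm_command --motion "0 0 0 0 0 0 0.35; 0 0 0 0 0 0 0.35; 0 0 0 0 0 0 0.35"

```text
time_s: 22.65
eef_pos: [0.5743, -0.2501, 0.0133]
eef_rot: [0.002, 0.737, 0.676, 0.001]
wrist_force: [-0.2, -0.1, 0.5]
opening: 0.351
```

Emit:
arm_command --motion "0 0 -0.05 0 0 0 0.35; 0 0 -0.1 0 0 0 0.35; 0 0 -0.12 0 0 0 0.35; 0 0 -0.15 0 0 0 0.35; 0 0 -0.15 0 0 0 0.35; 0 0 0 0 0 0 0.35"

```text
time_s: 23.15
eef_pos: [0.5746, -0.2497, 0.1332]
eef_rot: [0.002, 0.737, 0.676, 0.001]
wrist_force: [0.7, 0.2, 1.0]
opening: 0.35
```

```bash
python3 arc.py 267 2 0.35; python3 -c "
from h import *
c=snap('top','t16'); np.savez('top16.npz',**{k:np.array(v) for k,v in c.items()})
c=snap('scene','s16'); np.savez('scene16.npz',**{k:np.array(v) for k,v in c.items()})
a=cv2.imread('pics/s16.png')[160:260,170:270];b=cv2.imread('pics/t16.png')[120:220,250:350]
cv2.imwrite('pics/h16.png',cv2.resize(np.hstack([a,b]),None,fx=4,fy=4,interpolation=cv2.INTER_CUBIC))
"
```

```text
t 23.15 p [ 0.5746 -0.2497  0.1332] phi 266.36 rad 85.3 theta~ 1.433 Ftan 0.68 Frad -0.21 Fz 1.0 open 0.35
0.002 -0.000 0.601 0.004 0.001 -0.028 0.35; 0.000 0.002 0.000 0.000 0.000 -0.005 0.35
```

View pics/h16.png

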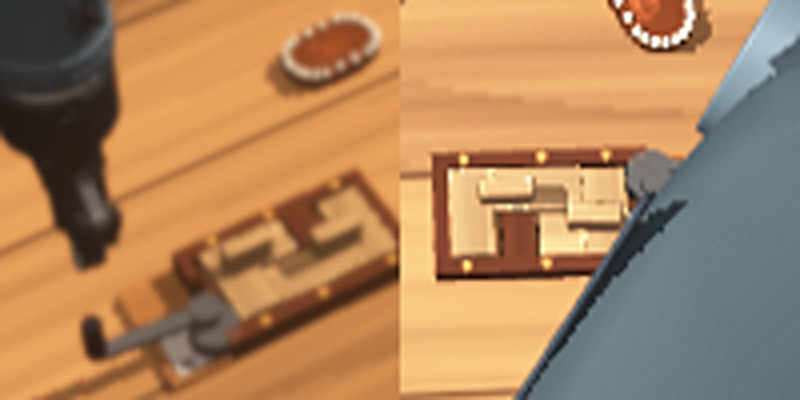

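```bash
python3 - <<'E'
from fit import *
from grip import gripfit
a,b=load('top15.npz')['img'],load('top16.npz')['img']
g=lambda im,y0,y1,x0,x1: cv2.cvtColor(im,cv2.COLOR_RGB2GRAY)[y0:y1,x0:x1].astype(np.float32)
for w in ((158,185,262,306),(160,170,305,320)): d=np.abs(g(a,*w)-g(b,*w)); print(d.mean(),d.max())
a,b=load('scene15.npz')['img'],load('scene16.npz')['img']
w=(205,250,210,270); d=np.abs(g(a,*w)-g(b,*w)); print(d.mean(),d.max())
v,_=gripfit(load('scene16.npz'),(.571,-.251)); v=v+[.0014,.0022]; d=v-[.580,-.1645]; print(v,np.degrees(np.arctan2(d[1],d[0]))%360,np.linalg.norm(d))
E
```

```text
2.26431 83.0
16.533333 84.0
1.8433334 19.0
[ 0.5734 -0.2488] 265.52334125158933 0.08455796828211992
```

```bash
python3 -c "
from bench import *
print(hand_in())"
```

```text
the job is handed in; nothing more can be done
None
```

I fitted both blocks into the pocket, swung the cam lever until the play was closed, let go, and handed the job in at about 23 s of the 72 s allowed. `hand_in()` reports no verdict.

**Blocks:** In the last top picture with the cam holding them, wireframes at the clamped home positions match both blocks to about 1 mm. The cam lies against the small block, and both tops are level with the rim.

**Lever:** I stopped at about 1.41 rad.
- **Grip force:** it had risen from about 2.7 N to about 5 N while held, with one reading of 7.4 N.
- **Cam force:** I put it at roughly 15 to 25 N. This is worked out from the grip force, because nothing measures it directly.
- **After release:** the lever had not visibly sprung back. The grip sits at 265.5° in the world frame, against about 264.6° when last pushed. The final pictures show no clear movement of the blocks or clamp; the arm covers part of the cam in the top view.
- **Robot clear:** the wrist force went back to about zero, and the arm stands clear above the bench.

**What disagreed:**
- **TCP height:** the pictures showed the fingertips about 33 mm behind the reported TCP. My first grasp closed on air above the big block's rib and moved nothing. I allowed for the offset from then on.
- **Cameras:** the two differ by about 1.5 to 2 mm. The held blocks agreed with the top camera, so I used that one.
- **Lever start:** it looked to be about 0.1 rad off zero at the start.

I did not measure the bystanders again at the end. The arm touched none of them as far as I could tell.

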